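Nest the three wax-pouring pans with their handles fanned

ROBOT

A 6-joint arm with a two-finger parallel gripper is mounted at the origin on a cart in front of the work surface, level with it; the furniture and walls round the work are solid. World frame = base frame: x ahead of the robot, y to its left, z up, the work surface at z = 0. Lengths are in m, angles in rad, forces in N, time in s.
With the tool pointing down it reaches from about 0.35 to 0.775 m from the base axis. Payload 7.3 kg.
Tool frame: the origin (TCP) lies on the front face of the gripper's body, between the roots of the fingers; the fingertips stand 66 mm ahead of it and the grasp point (between the pads) lies 47 mm ahead of it; z points along the fingers, y is the direction in which the jaws open and shut (so a half turn about z gives the same grasp; the last joint's range is limited). The gripper opens to 92 mm and grips with 3 to 60 N. Pads are 19 mm wide; open, the fingers measure 130 mm over their backs; the gripper's body (75 mm by 190 mm) begins 47 mm behind the grasp point.
Start: joints at [-1.451, 0.342, 1.524, -0, 1.275, -0.146], TCP at [0.138, -0.507, 0.292] pointing down, gripper open.
Joint ranges: [-2.53, 2.53], [-0.77, 2.02], [0.04, 2.7], [-1, 4.14], [0.28, 2.66], [-3.11, 3.11]. Speed limits (rad/s): [2.57, 2.57, 3.14, 3.14, 3.14, 3.14].

INTERFACE

Orientations are given as [roll, pitch, yaw] about the fixed x, y, z axes, in that order (R = Rz(yaw) Ry(pitch) Rx(roll)).
In Python, from cell import observe, read_camera, hand_in, search_frame, tip_of gives the robot as it stands. The module is installed in compiled form; this text tells all that it offers.
- The arm moves only by the tool apply_moves, never from a script. Its argument "motion" is a list of rows, each an object with "offset": the shift along the tool's x, y, z in mm, a list of three; "rotation": the turn, a rotation vector about the tool's x, y, z in rad, a list of three. In form: [{"offset": [x, y, z], "rotation": [rx, ry, rz]}, ...]. A call has 1 to 12 rows; each row shifts and turns the pose as measured when the row begins, along the tool's axes as they then stand; what a row does not reach is not made up. A row lasts 1/12 s, in which the tool goes at most 41.7 mm and 7.16 degrees, less where a joint would pass 70% of its speed; a pose out of reach is approached as far as the arm can. A call with a gripper value outside its range is refused whole. "grip" is the closure, from 0 (fully open) to 1 (shut), set as the call begins (left out, the last holds). The fingers move at their own pace and stop on an object; "grip_force" is the grip in N (left out, the last holds). Time passes only in rows, so rows that do not move let the fingers close. It gives the time, the measured TCP pose, the force and the opening at its end, in the units of the state.
- observe(): the state, without advancing time (a new reading comes with each control period).
- read_camera(name): name is "side" or "top" or "wrist"; returns a dict with "img" (400x640x3 uint8, red, green, blue), "camera_matrix" (3x3 intrinsics, pixels), "R" (3x3) and "t" (3): a world point X has camera coordinates R X + t; the wrist camera has in their place "tool_from_camera" (4x4, takes a point from camera to tool coordinates, whose origin is the TCP and whose axes are the flange's). Camera axes: x right, y down, z forward; pixel columns grow to the right and rows downward; lengths in m; the calibration is good to about 2 mm. A picture is of the moment at which its call begins: read the wrist's pose just before it. There is no depth.
- hand_in(): hands the job in, once; it reports no verdict.
Trained networks look in a picture, given as the dict that the camera call returned (one of the last four; its "shot" number tells which), for a name from the list of things; names that differ only in an ending like _2 or _b are one class to them, and where a whole thing is asked for, a point or a joint stands for the part that bears it (a point fixed in the world has none). Each returns a list of dicts, best first, with "score" (0 to 1); they miss things now and then, are a little off and sometimes report something else, mostly with a low value. They report only what shows in the picture. A call takes as long as a camera call.
- search_frame(query, picture): "location" ([x, y, z] in m, in world coordinates, good to about 4 mm: the middle of the surface that is visible of it).
- tip_of(query, picture): "location" ([x, y, z] in m, in world coordinates, good to about 4 mm: a listed point, or the origin of a listed thing).
The state is a dict: "time": time; "qpos": joint angles; "qvel": joint speeds; "joint_efforts": joint torques, N m; "tool_pos": TCP position; "tool_rot": TCP orientation; "contact_force": force on the tool from outside, world axes, zero at the start; "torque": the same for the moment, N m; "opening": finger opening in m.
Only numpy, scipy, OpenCV 4.12 (cv2) and the standard library are available. Lean on these libraries where they do the work, as an engineer would, in place of code of your own. Each camera call takes 0.05 s, during which the arm holds its last target.

TASK

Nest the three wax-pouring pans ready for the shelf: lift the middle-sized pan off the slanted draining rack and stand it in the largest, which stays where it is, then stand the smallest in the middle one, each flat on the floor of the pan below. Turn the handles into an open fan: the middle pan's handle about 60 degrees to one side of the largest one's, and the smallest pan's another 60 or so on in the same direction, so that none lies over another. Lower the pans in rather than letting them drop, and do not push the other things about.

Things in the scene. Friction and masses are not known exactly. Their poses are not given: they have to be found in the camera images.
- large_pan: Largest pan: plain steel, one straight handle. It stands on the left-hand table and stays there. Outside diameter 104 mm at base, 120 mm at rim, 60 mm high; wall 2.5, floor 4 mm. Origin: centre of underside; z: pan's axis, up; handle along own -x. About 550 g, centre of mass within 5 mm of the axis, low in the pan.
- middle_pan: Middle-sized pan: plain steel, one straight handle. It starts on the slanted rack, tipped 30 degrees towards its handle, which points out and slightly down over the rack's stop. Outside diameter 82 mm at base, 98 mm at rim, 65 mm high; wall 2.5, floor 4 mm. Origin: centre of underside; z: pan's axis, up; handle along own -x. About 150 g, centre of mass within 5 mm of the axis, low in the pan.
- small_pan: Smallest pan: plain steel, one straight handle. It starts upright on the left-hand table. Outside diameter 60 mm at base, 76 mm at rim, 70 mm high; wall 2.5, floor 4 mm. Origin: centre of underside; z: pan's axis, up; handle along own -x. About 110 g, centre of mass within 5 mm of the axis, low in the pan.
- large_pan_end (a point): Free end of the largest pan's handle, 140 mm from the pan's axis, 77 mm above its underside. The handle leaves the wall just under the rim and rises outwards at 15 degrees: a short 4 mm strap, then from 74 to 140 mm from the axis a straight wooden grip 16 mm wide (along pan y), 18 mm high; its centre line is 68 mm above the underside at 105 mm from the axis.
- middle_pan_end (a point): Free end of the middle pan's handle, 129 mm from the pan's axis, 82 mm above its underside. The handle leaves the wall just under the rim and rises outwards at 15 degrees: a short 4 mm strap, then from 63 to 129 mm from the axis a straight wooden grip 16 mm wide (along pan y), 18 mm high; its centre line is 73 mm above the underside at 94 mm from the axis.
- small_pan_end (a point): Free end of the smallest pan's handle, 118 mm from the pan's axis, 87 mm above its underside. The handle leaves the wall just under the rim and rises outwards at 15 degrees: a short 4 mm strap, then from 52 to 118 mm from the axis a straight wooden grip 16 mm wide (along pan y), 18 mm high; its centre line is 78 mm above the underside at 83 mm from the axis.
- rack: Fixed wire draining rack on the right-hand table, 160 mm deep, 156 wide, 110 high at the back, over a flat drip tray. Origin: middle of its underside. Its five long bars fall at 30 degrees towards its front, its own -x, and turn up 26 mm at the low end into a stop that holds the middle pan's base. The pan's handle is clear of the rack.
- pigment_jar: Bystander: lidded glass jar, 62 mm across, 86 mm high; origin at the centre of its underside.
- gypsum_bar: Bystander: cream gypsum bar, 34 x 110 x 30 mm, long side along its y, lying on a gypsum tile; origin at the centre of its underside.
- sanding_block: Bystander: cork sanding block, 54 x 98 x 28 mm, long side along its y; origin at the centre of its underside.
- masking_tape: Bystander: roll of masking tape lying flat, 104 mm across, 25 mm high; origin at the centre of its underside.

How it is judged:
By the outcome, as a careful person would: the job done as asked, in the order asked, and still so for the second after the job is handed in, with the robot touching nothing.
It also fails if it takes over 58 s, if anything falls off the work surface, if the arm or the gripper's body presses on something with over 40 N, if the wrist force passes 120 N, or if a joint passes its speed limit or range.

## Working session

There is one attempt and no reset: what is moved stays moved. The work goes in short steps, Python scripts to look and compute and a tool call to move; the robot and the scene stay as the last step left them, time stands still between calls to the robot, and variables do not carry over. Pictures are saved under pics/ and viewed, and the job is handed in when it is done.

Besides the shell and the picture viewer there is one more tool, called after "Emit:" by a JSON object that holds its "fn" and its "kwargs", one argument or row to a line. apply_moves: Moves the arm, as the interface text tells. Its arguments: {"type":"object","properties":{"motion":{"type":"array"},"grip":{"type":"number"},"grip_force":{"type":"number"}},"required":["motion"]}

```bash
mkdir -p pics
python3 - <<'E'
from cell import *
import cv2
s=observe();print(s)
for n in ["side","top","wrist"]:
    p=read_camera(n); cv2.imwrite(f"pics/a_{n}.png",p["img"][:,:,::-1])
    print(n,p["camera_matrix"].tolist(),[ (k,p[k].tolist()) for k in p if k in("R","t","tool_from_camera")])
    for q in ["large_pan","middle_pan","small_pan","large_pan_end","middle_pan_end","small_pan_end","rack","pigment_jar","gypsum_bar","sanding_block","masking_tape"]:
        r=tip_of(q,p) 
        print(q,[(d["location"],round(d["score"],2)) for d in r[:2]])
print(observe()["time"])
E
```

```text
{'time': 0.0, 'qpos': array([-1.45102021e+00,  3.42710549e-01,  1.52503490e+00,  1.32292252e-05,
        1.27538485e+00, -1.46039786e-01]), 'qvel': array([ 0.00139165, -0.00056812, -0.00258875, -0.00158053, -0.00049835,
       -0.00099459]), 'joint_efforts': array([ 8.73246427e-04, -4.31241417e+01, -2.44219798e+01,  7.18881330e-02,
        5.59620315e-02, -1.31634051e-04]), 'tool_pos': array([ 0.13788253, -0.50624737,  0.29154496]), 'tool_rot': array([-3.14007322e+00, -2.36274707e-04,  2.65811865e-01]), 'contact_force': array([-0.23841239,  0.22209323, -0.42102646]), 'torque': array([-0.0077515 ,  0.00912935,  0.03972971]), 'opening': 0.09158356977829787}
side [[493.42761207253346, 0.0, 318.2033230716261], [0.0, 493.42761207253346, 205.81530480085803], [0.0, 0.0, 1.0]] [('R', [[-0.8723661739180573, -0.48870070135443905, 0.012201766234811656], [-0.29795870067139024, 0.511758693948033, -0.8058062123506], [0.3875537011793159, -0.7065937048009153, -0.5920535998015133]]), ('t', [0.46290992449176277, 0.20948426577410922, 1.3837980521487472])]
large_pan [([0.5786, 0.1499, -0.0021], 0.89), (
[... 1454 characters left out ...]
1975, -0.0061], 0.8), ([0.7743, 0.2795, 0.0241], 0.75)]
masking_tape [([0.4317, -0.3629, -0.0012], 0.59)]
wrist [[282.39100637851095, 0.0, 317.1092810596332], [0.0, 282.39100637851095, 205.3722496473823], [0.0, 0.0, 1.0]] [('tool_from_camera', [[-0.000262292103296483, -0.9558521273793582, -0.2938479909531546, 0.0799511691133425], [0.9999997245911442, -4.670051151429725e-05, -0.0007407001391168612, 0.0001150172172190711], [0.00069427695224011, -0.2938481043046134, 0.9558518763783941, -0.09238225814410977], [0.0, 0.0, 0.0, 1.0]])]
large_pan []
middle_pan []
small_pan []
large_pan_end []
middle_pan_end []
small_pan_end []
rack []
pigment_jar []
gypsum_bar []
sanding_block []
masking_tape []
1.8
```

View pictures.

View pics/a_top.png

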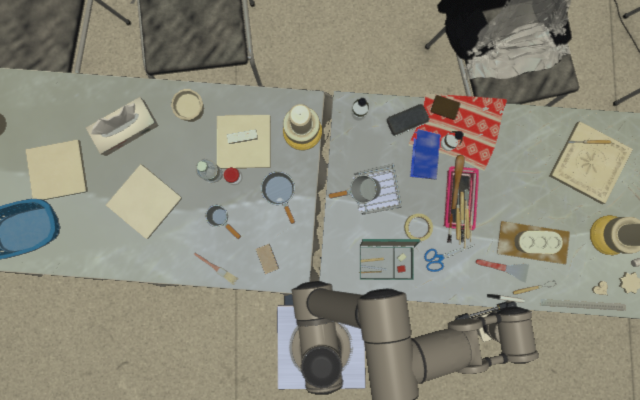

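View pics/a_side.png

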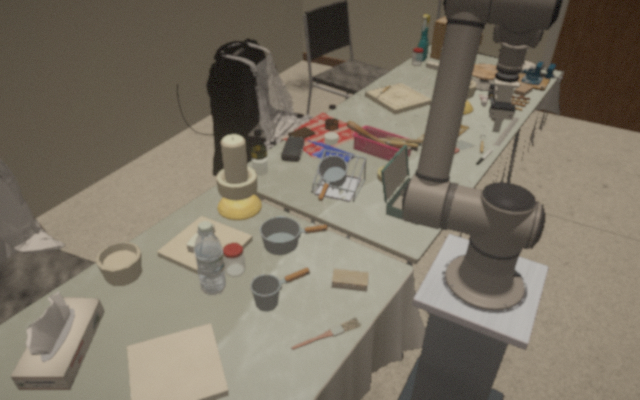

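The pictures agree with the network. In the top view the large pan is at pixel (278,190) with its handle toward the robot. The middle pan is on the rack at (367,190) with its handle to the left. The small pan is at (217,215), with the jar at (232,175) and a bottle at (206,168).

```bash
cat > h.py <<'E'
import numpy as np, json
from scipy.spatial.transform import Rotation as Ro, Slerp
from cell import *
UP=np.array([0,0,1.])
def Rt(rpy): return Ro.from_euler('xyz',rpy)
def target(origin,ang,r,zc,tilt=0.):
    """pan pose (origin, handle angle deg, tilt deg toward handle) -> TCP pos, rot for grasp on handle at r,height zc"""
    h=np.array([np.cos(np.radians(ang)),np.sin(np.radians(ang)),0]);t=np.radians(tilt)
    x=np.cos(t)*h-np.sin(t)*UP; z=-(np.sin(t)*h+np.cos(t)*UP)
    R=np.column_stack([x,np.cross(z,x),z])
    g=np.array(origin)+r*x-zc*z
    return g-0.047*z, Ro.from_matrix(R)
def plan(p,R,n):
    s=observe(); p0=np.array(s["tool_pos"]); R0=Rt(s["tool_rot"])
    sl=Slerp([0,1],Ro.concatenate([R0,R])); rows=[]
    for i in range(n):
        a=sl(i/n); b=sl((i+1)/n)
        rows.append({"offset":[round(float(v)) if n>1 else round(float(v),1) for v in a.inv().apply((p-p0)/n)*1000],"rotation":[round(float(v),3) for v in (a.inv()*b).as_rotvec()]})
    print("t",s["time"],"dist",np.linalg.norm(p-p0),"ang",np.degrees((R0.inv()*R).magnitude()))
    print(json.dumps(rows))
E
python3 - <<'E'
from h import *
o=np.array([.5725,-.187,.054]); e=np.array([.5458,-.0345,.0635])
print(np.degrees(np.arctan2(e[1]-o[1],e[0]-o[0])), np.linalg.norm(e-o), np.hypot(129,82))
p,R=target(o,100,.085,.0706,30); print(p)
pre=p+R.apply([0,0,-.09]); print(pre)
plan(pre,R,24)
plan(pre,R,18)
E
```

```text
99.93080226589653 0.1551108958132858 152.85614151874958
[ 0.54950687 -0.05659948  0.11334459]
[ 0.5416927  -0.01228313  0.19128687]
t 1.8 dist 0.6461749692857444 ang 88.96637997548352
[{"offset": [22, -15, 4], "rotation": [-0.016, -0.018, -0.06]}, {"offset": [23, -14, 4], "rotation": [-0.016, -0.018, -0.06]}, {"offset": [23, -13, 3], "rotation": [-0.016, -0.018, -0.06]}, {"offset": [24, -11, 2], "rotation": [-0.016, -0.018, -0.06]}, {"offset": [25, -10, 2], "rotation": [-0.016, -0.018, -0.06]}, {"offset": [26, -9, 1], "rotation": [-0.016, -0.018, -0.06]}, {"offset": [26, -7, 1], "rotation": [-0.016, -0.018, -0.06]}, {"offset": [26, -5, 0], "rotation": [-0.016, -0.018, -0.06]}, {"offset": [27, -4, -1], "rotation": [-0.016, -0.018, -0.06]}, {"offset": [27, -2, -1], "rotation": [-0.016, -0.018, -0.06]}, {"offset": [27, -1, -2], "rotation": [-0.016, -0.018, -0.06]}, {"offset": [27, 1, -2], "rotation": [-0.016, -0.018, -0.06]}, {"offset": [27, 3, -2], "rotation": [-0.016, -0.018, -0.06]}, {"offset": [26, 4, -3], "rotation": [-0.016, -0.018, -0.06]}, {"offset": [26, 6, -3], "rotation": [-0
[... 1069 characters left out ...]
4, -0.08]}, {"offset": [36, -2, -2], "rotation": [-0.021, -0.024, -0.08]}, {"offset": [36, 1, -3], "rotation": [-0.021, -0.024, -0.08]}, {"offset": [36, 4, -3], "rotation": [-0.021, -0.024, -0.08]}, {"offset": [35, 7, -4], "rotation": [-0.021, -0.024, -0.08]}, {"offset": [34, 9, -5], "rotation": [-0.021, -0.024, -0.08]}, {"offset": [33, 12, -5], "rotation": [-0.021, -0.024, -0.08]}, {"offset": [32, 15, -6], "rotation": [-0.021, -0.024, -0.08]}, {"offset": [31, 18, -6], "rotation": [-0.021, -0.024, -0.08]}, {"offset": [29, 20, -6], "rotation": [-0.021, -0.024, -0.08]}, {"offset": [27, 23, -7], "rotation": [-0.021, -0.024, -0.08]}, {"offset": [25, 25, -7], "rotation": [-0.021, -0.024, -0.08]}]
```

Emit:
{"fn": "apply_moves", "kwargs": {
  "motion": [
    {"offset":[22,-15,4],"rotation":[-0.016,-0.018,-0.06]},
    {"offset":[23,-14,2],"rotation":[-0.016,-0.018,-0.06]},
    {"offset":[23,-13,2],"rotation":[-0.016,-0.018,-0.06]},
    {"offset":[24,-11,1],"rotation":[-0.016,-0.018,-0.06]},
    {"offset":[25,-10,1],"rotation":[-0.016,-0.018,-0.06]},
    {"offset":[26,-9,0],"rotation":[-0.016,-0.018,-0.06]},
    {"offset":[26,-7,0],"rotation":[-0.016,-0.018,-0.06]},
    {"offset":[26,-5,0],"rotation":[-0.016,-0.018,-0.06]},
    {"offset":[27,-4,-1],"rotation":[-0.016,-0.018,-0.06]},
    {"offset":[27,-2,-1],"rotation":[-0.016,-0.018,-0.06]},
    {"offset":[27,-1,-2],"rotation":[-0.016,-0.018,-0.06]},
    {"offset":[27,1,-2],"rotation":[-0.016,-0.018,-0.06]}
  ],
  "grip": 0.4,
  "grip_force": 50
}}

```text
time: 2.8
tool_pos: [0.343, -0.2519, 0.2457]
tool_rot: [3.029, 0.281, 0.997]
contact_force: [1.2, -0.1, -1.1]
opening: 0.0553
```

Run:
```python
from h import *
o=np.array([.5725,-.187,.054])
p,R=target(o,100,.085,.0706,30)
pre=p+R.apply([0,0,-.09]); s=observe();print(s["tool_pos"],s["qpos"])
plan(pre,R,12)
```

```text
[ 0.34300025 -0.25190143  0.24565192] [-0.65562591  0.17715541  1.93140325 -0.33937415  0.92127499  0.09314142]
t 2.8 dist 0.31599236683780396 ang 42.93238105055925
[{"offset": [26, 3, -2], "rotation": [-0.015, -0.016, -0.058]}, {"offset": [26, 5, -3], "rotation": [-0.015, -0.016, -0.058]}, {"offset": [25, 6, -3], "rotation": [-0.015, -0.016, -0.058]}, {"offset": [25, 8, -3], "rotation": [-0.015, -0.016, -0.058]}, {"offset": [24, 9, -4], "rotation": [-0.015, -0.016, -0.058]}, {"offset": [24, 11, -4], "rotation": [-0.015, -0.016, -0.058]}, {"offset": [23, 12, -4], "rotation": [-0.015, -0.016, -0.058]}, {"offset": [22, 14, -4], "rotation": [-0.015, -0.016, -0.058]}, {"offset": [21, 15, -4], "rotation": [-0.015, -0.016, -0.058]}, {"offset": [20, 16, -4], "rotation": [-0.015, -0.016, -0.058]}, {"offset": [19, 18, -4], "rotation": [-0.015, -0.016, -0.058]}, {"offset": [18, 19, -4], "rotation": [-0.015, -0.016, -0.058]}]
```

Emit:
{"fn": "apply_moves", "kwargs": {
  "motion": [
    {"offset":[26,3,-2],"rotation":[-0.015,-0.016,-0.058]},
    {"offset":[26,5,-3],"rotation":[-0.015,-0.016,-0.058]},
    {"offset":[25,6,-3],"rotation":[-0.015,-0.016,-0.058]},
    {"offset":[25,8,-3],"rotation":[-0.015,-0.016,-0.058]},
    {"offset":[24,9,-4],"rotation":[-0.015,-0.016,-0.058]},
    {"offset":[24,11,-4],"rotation":[-0.015,-0.016,-0.058]},
    {"offset":[23,12,-4],"rotation":[-0.015,-0.016,-0.058]},
    {"offset":[22,14,-4],"rotation":[-0.015,-0.016,-0.058]},
    {"offset":[21,15,-4],"rotation":[-0.015,-0.016,-0.058]},
    {"offset":[20,16,-4],"rotation":[-0.015,-0.016,-0.058]},
    {"offset":[19,18,-4],"rotation":[-0.015,-0.016,-0.058]},
    {"offset":[18,19,-4],"rotation":[-0.015,-0.016,-0.058]}
  ]
}}

```text
time: 3.8
tool_pos: [0.4973, -0.0174, 0.1667]
tool_rot: [-2.97, 0.545, 1.835]
contact_force: [0.0, -0.5, 0.2]
opening: 0.0556
```

Run:
```python
from h import *
import cv2
o=np.array([.5725,-.187,.054])
p,R=target(o,100,.085,.0706,30)
s=observe();print(s["tool_pos"],s["qpos"])
T=read_camera("wrist"); img=T["img"][:,:,::-1].copy()
print("o",[d["location"] for d in tip_of("middle_pan",T)[:1]],"e",[d["location"] for d in tip_of("middle_pan_end",T)[:1]])
# project model points
R0=Rt(s["tool_rot"]);C=T["tool_from_camera"];K=T["camera_matrix"]
for r,z in [(0,0),(.063,.0647),(.085,.0706),(.129,.082)]:
    g,_=target(o,100,r,z,30); g=g+R.apply([0,0,.047])
    c=C[:3,:3].T@(R0.inv().apply(g-s["tool_pos"])-C[:3,3]); u=K@c; u=u[:2]/u[2]; print(r,u)
    cv2.circle(img,tuple(int(v) for v in u),3,(0,0,255),-1)
cv2.imwrite("pics/b_wrist.png",img)
plan(p,R,6)
```

```text
[ 0.49729277 -0.0173726   0.16672566] [ 0.08263897  0.52576735  1.74934556 -0.65764998  1.06102547  0.25292507]
o [[0.5718, -0.1865, 0.0571]] e [[0.5474, -0.0336, 0.0616]]
0 [371.03834032 284.88381231]
0.063 [385.39922678 265.40199762]
0.085 [390.37503734 244.82761747]
0.129 [402.15880053 195.56804069]
t 3.95 dist 0.08434543886639248 ang 8.539939015754719
[{"offset": [-3, 9, 11], "rotation": [-0.021, 0.005, 0.012]}, {"offset": [-3, 8, 11], "rotation": [-0.021, 0.005, 0.012]}, {"offset": [-3, 8, 11], "rotation": [-0.021, 0.005, 0.012]}, {"offset": [-3, 8, 11], "rotation": [-0.021, 0.005, 0.012]}, {"offset": [-3, 8, 11], "rotation": [-0.021, 0.005, 0.012]}, {"offset": [-3, 8, 11], "rotation": [-0.021, 0.005, 0.012]}]
```

View pics/b_wrist.png

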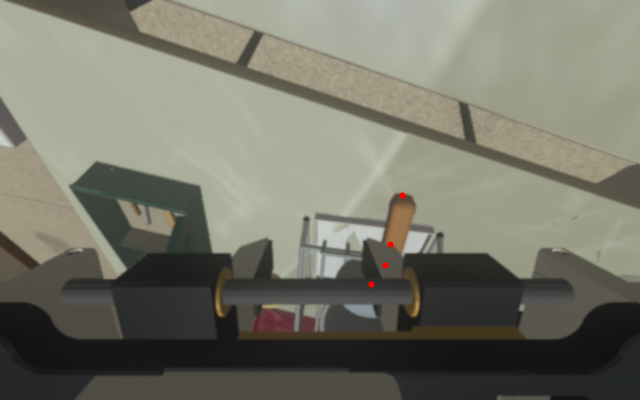

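The projected model of the middle pan lies on its handle: the free end is at pixel (402,196) and the grip runs along the wood. Next I shift sideways over the handle and correct the orientation.

Run:
```python
from h import *
p,R=target(np.array([.572,-.187,.055]),99.7,.085,.0706,30)
plan(p+R.apply([0,0,-.06]),R,4)
```

```text
t 3.95 dist 0.04861407465740185 ang 8.547976874443831
[{"offset": [-5, 11, 1], "rotation": [-0.031, 0.007, 0.02]}, {"offset": [-4, 11, 1], "rotation": [-0.031, 0.007, 0.02]}, {"offset": [-4, 11, 2], "rotation": [-0.031, 0.007, 0.02]}, {"offset": [-4, 11, 2], "rotation": [-0.031, 0.007, 0.02]}]
```

Emit:
{"fn": "apply_moves", "kwargs": {
  "motion": [
    {"offset":[-5,11,1],"rotation":[-0.031,0.007,0.02]},
    {"offset":[-4,11,1],"rotation":[-0.031,0.007,0.02]},
    {"offset":[-4,11,2],"rotation":[-0.031,0.007,0.02]},
    {"offset":[-4,11,2],"rotation":[-0.031,0.007,0.02]},
    {"offset":[0,0,0],"rotation":[0,0,0]}
  ]
}}

```text
time: 4.37
tool_pos: [0.5429, -0.0303, 0.1673]
tool_rot: [3.134, 0.523, 1.728]
contact_force: [-0.5, 0.7, 0.2]
opening: 0.0556
```

Run:
```python
from h import *
import cv2
p,R=target(np.array([.572,-.187,.055]),99.7,.085,.0706,30)
plan(p,R,6)
T=read_camera("wrist");cv2.imwrite("pics/c_wrist.png",T["img"][:,:,::-1])
```

```text
t 4.3667 dist 0.05950684667547735 ang 0.6021412350902509
[{"offset": [1, 0, 10], "rotation": [0.0, -0.0, -0.002]}, {"offset": [1, 0, 10], "rotation": [0.0, -0.0, -0.002]}, {"offset": [1, 0, 10], "rotation": [0.0, -0.0, -0.002]}, {"offset": [1, 0, 10], "rotation": [0.0, -0.0, -0.002]}, {"offset": [1, 0, 10], "rotation": [0.0, -0.0, -0.002]}, {"offset": [1, 0, 10], "rotation": [0.0, -0.0, -0.002]}]
```

View pics/c_wrist.png

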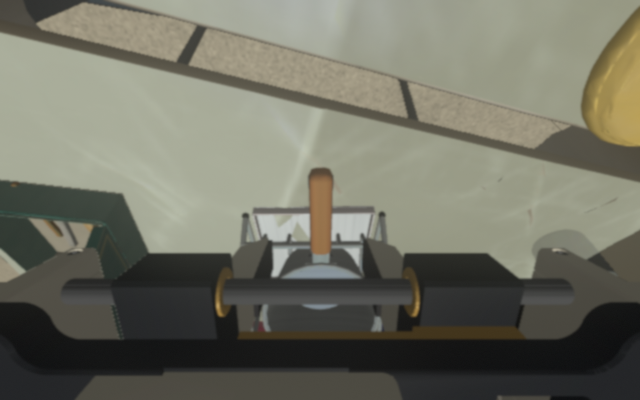

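The handle is centred between the fingers at column 320 and in line with the tool, so I descend and grip.

Emit:
{"fn": "apply_moves", "kwargs": {
  "motion": [
    {"offset":[1,0,10],"rotation":[0,0,0]},
    {"offset":[1,0,10],"rotation":[0,0,0]},
    {"offset":[1,0,10],"rotation":[0,0,0]},
    {"offset":[1,0,10],"rotation":[0,0,0]},
    {"offset":[1,0,10],"rotation":[0,0,0]},
    {"offset":[1,0,10],"rotation":[0,0,0]},
    {"offset":[0,0,0],"rotation":[0,0,0]}
  ]
}}

```text
time: 5.0
tool_pos: [0.5425, -0.0583, 0.1059]
tool_rot: [-3.138, 0.522, 1.73]
contact_force: [-0.5, 0.1, -0.2]
opening: 0.0551
```

Emit:
{"fn": "apply_moves", "kwargs": {
  "motion": [
    {"offset":[0,0,0],"rotation":[0,0,0]},
    {"offset":[0,0,0],"rotation":[0,0,0]},
    {"offset":[0,0,0],"rotation":[0,0,0]},
    {"offset":[0,0,0],"rotation":[0,0,0]},
    {"offset":[0,0,0],"rotation":[0,0,0]},
    {"offset":[0,0,0],"rotation":[0,0,0]}
  ],
  "grip": 1,
  "grip_force": 50
}}

```text
time: 5.5
tool_pos: [0.5429, -0.058, 0.1057]
tool_rot: [-3.139, 0.522, 1.731]
contact_force: [1.3, 0.7, -0.2]
opening: 0.02
```

Run:
```python
from h import *
import cv2
s=observe()
p,R=target(np.array([.572,-.187,.055]),99.7,.085,.0706,30)
print(s["tool_pos"],s["opening"],s["contact_force"],p-s["tool_pos"])
q=np.array(s["tool_pos"]); plan(q+[0,0.0,.12],Rt(s["tool_rot"]),6)
```

```text
[ 0.54293482 -0.05798949  0.10570784] 0.020017845161622486 [ 1.33263486  0.67594641 -0.17510596] [0.00675514 0.00150862 0.00863674]
t 5.5 dist 0.11999999999999998 ang 0.0
[{"offset": [-10, 0, -17], "rotation": [0.0, 0.0, 0.0]}, {"offset": [-10, 0, -17], "rotation": [0.0, 0.0, 0.0]}, {"offset": [-10, 0, -17], "rotation": [0.0, 0.0, 0.0]}, {"offset": [-10, 0, -17], "rotation": [0.0, 0.0, 0.0]}, {"offset": [-10, 0, -17], "rotation": [0.0, 0.0, 0.0]}, {"offset": [-10, 0, -17], "rotation": [0.0, 0.0, 0.0]}]
```

Emit:
{"fn": "apply_moves", "kwargs": {
  "motion": [
    {"offset":[0,0,0],"rotation":[0,0,0]},
    {"offset":[0,0,0],"rotation":[0,0,0]},
    {"offset":[0,0,0],"rotation":[0,0,0]}
  ]
}}

```text
time: 5.75
tool_pos: [0.543, -0.0575, 0.1061]
tool_rot: [-3.14, 0.522, 1.73]
contact_force: [-0.7, 0.8, -1.8]
opening: 0.0156
```

Run:
```python
from h import *
import cv2
s=observe()
print(s["tool_pos"],s["tool_rot"],s["opening"],s["contact_force"],s["torque"])
T=read_camera("wrist");cv2.imwrite("pics/d_wrist.png",T["img"][:,:,::-1])
T=read_camera("side");cv2.imwrite("pics/d_side.png",cv2.resize(T["img"][110:250,230:450,::-1],None,fx=3,fy=3))
```

```text
[ 0.54304562 -0.05751075  0.1060951 ] [-3.13990087  0.52194595  1.73028851] 0.015597180314825857 [-0.70939195  0.78777586 -1.75932994] [ 0.59782004 -0.05675385  0.02051568]
```

View pics/d_wrist.png

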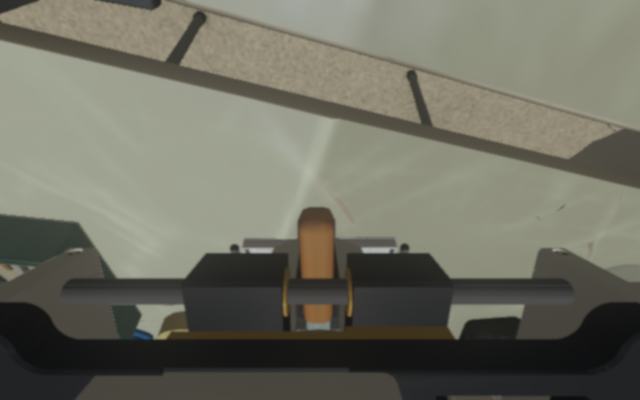

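View pics/d_side.png

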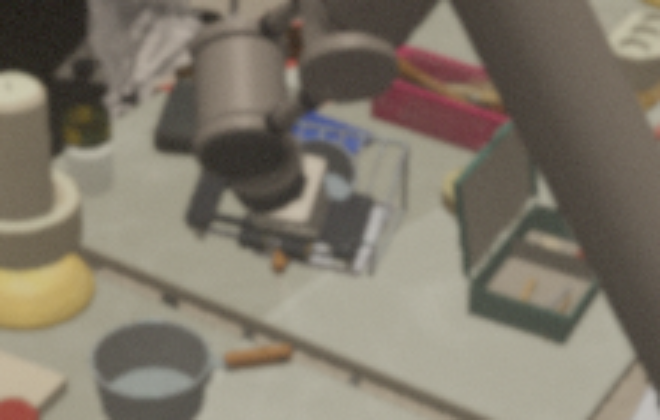

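The handle is gripped at 15.6 mm, seen between the pads at pixel (318,260). I lift straight up.

Emit:
{"fn": "apply_moves", "kwargs": {
  "motion": [
    {"offset":[-5,0,-9],"rotation":[0,0,0]},
    {"offset":[-5,0,-9],"rotation":[0,0,0]},
    {"offset":[-7,0,-13],"rotation":[0,0,0]},
    {"offset":[-7,0,-13],"rotation":[0,0,0]},
    {"offset":[-7,0,-13],"rotation":[0,0,0]},
    {"offset":[-7,0,-13],"rotation":[0,0,0]},
    {"offset":[-7,0,-13],"rotation":[0,0,0]},
    {"offset":[-7,0,-13],"rotation":[0,0,0]},
    {"offset":[-7,0,-13],"rotation":[0,0,0]},
    {"offset":[-7,0,-13],"rotation":[0,0,0]}
  ],
  "grip_force": 60
}}

```text
time: 6.68
tool_pos: [0.5401, -0.0534, 0.2558]
tool_rot: [-3.134, 0.518, 1.732]
contact_force: [0.2, -0.3, -1.2]
opening: 0.0157
```

Run:
```python
from h import *
import cv2
s=observe()
print(s["tool_pos"],s["tool_rot"],s["opening"],s["contact_force"],s["torque"])
for n in ["side","top"]:
    T=read_camera(n)
    print(n,"o",[d["location"] for d in tip_of("middle_pan",T)[:2]],"e",[d["location"] for d in tip_of("middle_pan_end",T)[:2]])
    if n=="side": cv2.imwrite("pics/e_side.png",cv2.resize(T["img"][80:250,230:450,::-1],None,fx=3,fy=3))
# level target pose over large pan
p,R=target([.579,.1515,.004+.10],145,.085,.0706,0); print(p)
R1=Ro.from_matrix(target([0,0,0],115,0,0,15)[1].as_matrix())
plan(p,R,12)
```

```text
[ 0.54006822 -0.05335516  0.25578044] [-3.13428762  0.51754244  1.7324384 ] 0.015678595175153638 [ 0.15852759 -0.301833   -1.24233384] [0.56208456 0.01499029 0.0081052 ]
side o [[0.563, -0.1842, 0.2077]] e []
top o [[0.5619, -0.1819, 0.2003]] e []
[0.50937208 0.200254   0.2216    ]
t 6.9833 dist 0.25745757450140283 ang 54.14329255191477
[{"offset": [20, 1, -8], "rotation": [-0.018, 0.04, -0.065]}, {"offset": [20, 2, -7], "rotation": [-0.018, 0.04, -0.065]}, {"offset": [20, 4, -7], "rotation": [-0.018, 0.04, -0.065]}, {"offset": [20, 5, -6], "rotation": [-0.018, 0.04, -0.065]}, {"offset": [20, 7, -5], "rotation": [-0.018, 0.04, -0.065]}, {"offset": [20, 8, -4], "rotation": [-0.018, 0.04, -0.065]}, {"offset": [19, 9, -3], "rotation": [-0.018, 0.04, -0.065]}, {"offset": [19, 10, -2], "rotation": [-0.018, 0.04, -0.065]}, {"offset": [18, 12, -1], "rotation": [-0.018, 0.04, -0.065]}, {"offset": [17, 13, 0], "rotation": [-0.018, 0.04, -0.065]}, {"offset": [16, 14, 1], "rotation": [-0.018, 0.04, -0.065]}, {"offset": [15, 15, 2], "rotation": [-0.018, 0.04, -0.065]}]
```

View pics/e_side.png

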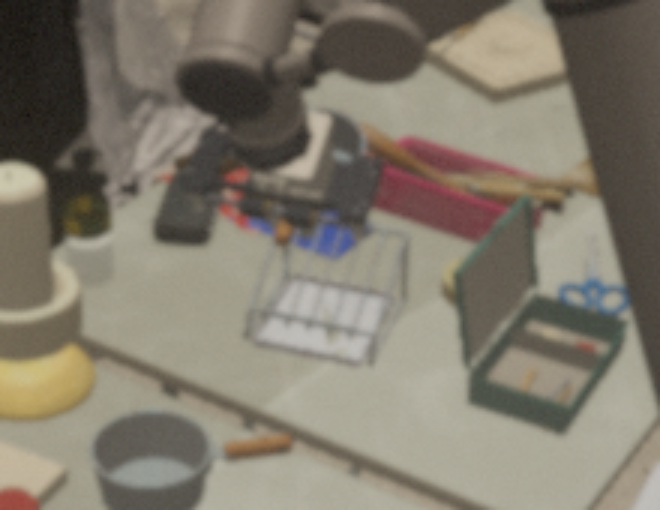

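The pan is off the rack and nothing else has moved. I compute where the pan sits in the hand, then move it over.

Run:
```python
from h import *
s=observe()
R0=Rt(s["tool_rot"]);print(R0.inv().apply(np.array([.5625,-.183,.204])-s["tool_pos"]))
# at grasp
Rg=Rt([-3.1399,.52195,1.73029]);print(Rg.inv().apply(np.array([.572,-.187,.055])-[.54304562,-0.05751075,0.1060951]))
```

```text
[-0.09007884  0.00247053  0.10754908]
[-0.08933454  0.00820835  0.11031089]
```

Emit:
{"fn": "apply_moves", "kwargs": {
  "motion": [
    {"offset":[20,1,-9],"rotation":[-0.018,0.04,-0.065]},
    {"offset":[20,2,-8],"rotation":[-0.018,0.04,-0.065]},
    {"offset":[20,4,-8],"rotation":[-0.018,0.04,-0.065]},
    {"offset":[20,5,-7],"rotation":[-0.018,0.04,-0.065]},
    {"offset":[20,7,-7],"rotation":[-0.018,0.04,-0.065]},
    {"offset":[20,8,-6],"rotation":[-0.018,0.04,-0.065]},
    {"offset":[19,9,-5],"rotation":[-0.018,0.04,-0.065]},
    {"offset":[19,10,-4],"rotation":[-0.018,0.04,-0.065]},
    {"offset":[18,12,-3],"rotation":[-0.018,0.04,-0.065]},
    {"offset":[17,13,-2],"rotation":[-0.018,0.04,-0.065]},
    {"offset":[16,14,-1],"rotation":[-0.018,0.04,-0.065]},
    {"offset":[15,15,0],"rotation":[-0.018,0.04,-0.065]}
  ]
}}

```text
time: 7.98
tool_pos: [0.4967, 0.2124, 0.2265]
tool_rot: [-3.127, -0.039, 2.561]
contact_force: [0.5, -0.9, -0.8]
opening: 0.0157
```

Run:
```python
from h import *
import cv2
s=observe()
print(s["tool_pos"],s["tool_rot"],s["opening"],s["contact_force"],s["torque"])
p,R=target([.579,.1515,.004+.10],145,.085,.0706,0)
plan(p,R,2)
R0=Rt(s["tool_rot"])
for n in ["side","top"]:
    T=read_camera(n)
    for q in ["middle_pan","middle_pan_end"]:
        for d in tip_of(q,T)[:1]: print(n,q,d["location"],"tool:",R0.inv().apply(d["location"]-s["tool_pos"]))
    if n=="side": cv2.imwrite("pics/f_side.png",cv2.resize(T["img"][140:310,180:400,::-1],None,fx=3,fy=3))
```

```text
[0.49666737 0.21235014 0.22645556] [-3.12733023 -0.03898204  2.56107488] 0.015672159039601855 [ 0.54256291 -0.91636544 -0.76121129] [ 0.04546362 -0.12845012  0.02622121]
t 7.9833 dist 0.018201722632485696 ang 2.9554289795485937
[{"offset": [-9, -2, 2], "rotation": [-0.007, -0.019, 0.015]}, {"offset": [-9, -1, 2], "rotation": [-0.007, -0.019, 0.015]}]
side middle_pan [0.5665, 0.1656, 0.1185] tool: [-0.08817643  0.00070058  0.10459924]
side middle_pan_end [0.4565, 0.2356, 0.204] tool: [ 0.0454283  -0.002243    0.02427888]
top middle_pan [0.5633, 0.1689, 0.1144] tool: [-0.08385394  0.00176573  0.10885619]
```

View pics/f_side.png

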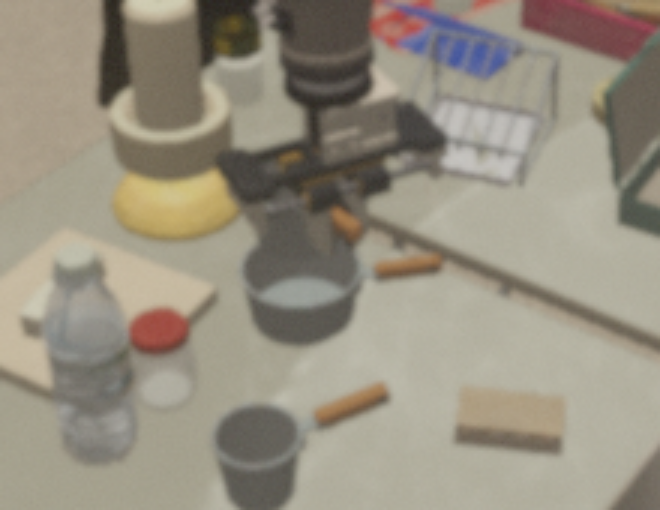

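The large pan and its handle are clear below. To check the levelness of the held pan, I overlay modelled rim and base circles for both pans.

```bash
cat >> h.py <<'E'
import cv2
def proj(T,P):
    c=P@T["R"].T+T["t"]; u=c@T["camera_matrix"].T; return u[:,:2]/u[:,2:]
def circ(o,R,r,z):
    a=np.linspace(0,2*np.pi,60); return np.array(o)+R.apply(np.column_stack([r*np.cos(a),r*np.sin(a),0*a+z]))
DIM={"L":(.052,.060,.060,.140,.077,.074),"M":(.041,.049,.065,.129,.082,.063),"S":(.030,.038,.070,.118,.087,.052)}
def panR(Rtool): # pan frame: x=-toolx, z=-toolz
    M=Rtool.as_matrix(); return Ro.from_matrix(np.column_stack([-M[:,0],M[:,1],-M[:,2]]))
def flatR(ang): return Ro.from_euler('z',ang+180,degrees=True)
def overlay(T,pans,box,f,name):
    x0,y0,x1,y1=box
    im=cv2.resize(np.ascontiguousarray(T["img"][y0:y1,x0:x1,::-1]),None,fx=f,fy=f,interpolation=cv2.INTER_CUBIC)
    for k,o,R,col in pans:
        rb,rr,hh,re,ze,_=DIM[k]
        for r,z in ((rb,0),(rr,hh)):
            cv2.polylines(im,[np.int32(((proj(T,circ(o,R,r,z))-[x0,y0]+.5)*f))],True,col,1)
        l=np.array(o)+R.apply([[-rr,0,hh-.005],[-re,0,ze]])
        cv2.polylines(im,[np.int32((proj(T,l)-[x0,y0]+.5)*f)],False,col,1)
    cv2.imwrite(name,im)
E
python3 - <<'E'
from h import *
s=observe();R0=Rt(s["tool_rot"])
o=s["tool_pos"]+R0.apply([-.0875,.001,.1085]);print(o)
pans=[("M",o,panR(R0),(0,0,255)),("L",[.579,.1515,0],flatR(205),(0,255,0)),("S",[.483,.371,0],flatR(226),(255,255,0))]
T=read_camera("side");overlay(T,pans,(220,180,350,310),5,"pics/g_side.png")
T=read_camera("top");overlay(T,pans,(195,150,325,250),6,"pics/g_top.png")
E
```

```text
[0.56671944 0.16410687 0.11558516]
```

View pics/g_side.png

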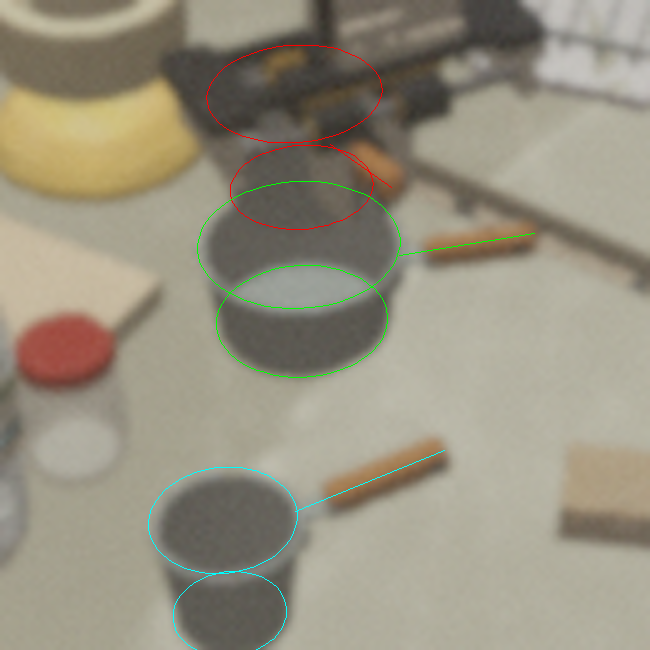

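View pics/g_top.png

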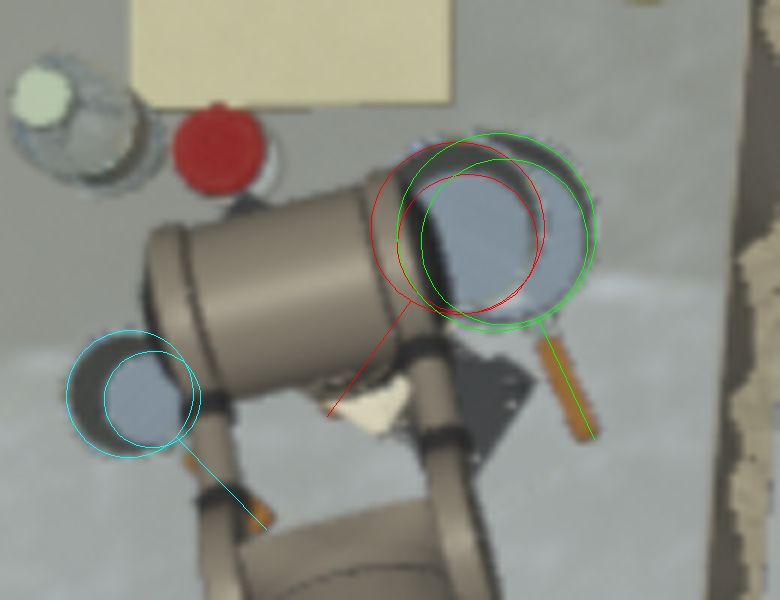

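The large and small overlays fit well. The large handle points at about 204° rather than 205°, and the held pan's handle tip agrees to about 3 mm. I go over the target and lower.

```bash
cat >> h.py <<'E'
LO=np.array([.5785,.152,0]); GM=np.array([-.0875,.001,.1085])
def tgt(o,ang,G):
    R=target([0,0,0],ang,0,0,0)[1]; return np.array(o)-R.apply(G),R
E
python3 - <<'E'
from h import *
p,R=tgt(LO+[0,0,.085],144,GM);print(p)
plan(p,R,4)
E
```

```text
[0.50712323 0.20262219 0.1935    ]
t 8.3833 dist 0.03628538598885043 ang 3.294624349165041
[{"offset": [-3, 0, 8], "rotation": [-0.004, -0.009, 0.011]}, {"offset": [-3, 0, 8], "rotation": [-0.004, -0.009, 0.011]}, {"offset": [-3, 0, 8], "rotation": [-0.004, -0.009, 0.011]}, {"offset": [-3, 0, 8], "rotation": [-0.004, -0.009, 0.011]}]
```

Emit:
{"fn": "apply_moves", "kwargs": {
  "motion": [
    {"offset":[-4,0,5],"rotation":[-0.004,-0.009,0.011]},
    {"offset":[-4,0,7],"rotation":[-0.004,-0.009,0.011]},
    {"offset":[-3,0,8],"rotation":[-0.004,-0.009,0.011]},
    {"offset":[-3,0,8],"rotation":[-0.004,-0.009,0.011]},
    {"offset":[0,0,0],"rotation":[0,0,0]}
  ]
}}

```text
time: 8.8
tool_pos: [0.5102, 0.1999, 0.1979]
tool_rot: [3.138, 0.007, 2.504]
contact_force: [-0.4, -0.2, -1.2]
opening: 0.0157
```

Run:
```python
from h import *
s=observe();R0=Rt(s["tool_rot"])
print(s["tool_pos"],s["tool_rot"],s["contact_force"])
o=s["tool_pos"]+R0.apply(GM);print(o)
p,R=tgt(LO+[0,0,.085],144,GM); plan(p,R,1)
T=read_camera("side")
for q in ["middle_pan","middle_pan_end"]:
    for d in tip_of(q,T)[:1]: print(q,d["location"],"tool:",R0.inv().apply(d["location"]-s["tool_pos"]))
pans=[("M",o,panR(R0),(0,0,255)),("L",LO,flatR(204),(0,255,0))]
overlay(T,pans,(220,180,350,290),6,"pics/h_side.png")
T=read_camera("wrist");cv2.imwrite("pics/h_wrist.png",T["img"][:,:,::-1])
```

```text
[0.5101547  0.19986877 0.19786929] [3.13829474 0.00748349 2.50409928] [-0.42056922 -0.2092835  -1.20542353]
[0.58192748 0.1483996  0.09003101]
t 8.8 dist 0.0059884806991650575 ang 0.7036648777297623
[{"offset": [4.1, 0.4, 4.3], "rotation": [0.003, 0.007, -0.009]}]
middle_pan [0.5829, 0.1461, 0.09] tool: [-0.0896499  -0.00026925  0.10854292]
middle_pan_end [0.4781, 0.2218, 0.1709] tool: [ 0.03901268 -0.00154266  0.02667315]
```

View pics/h_side.png

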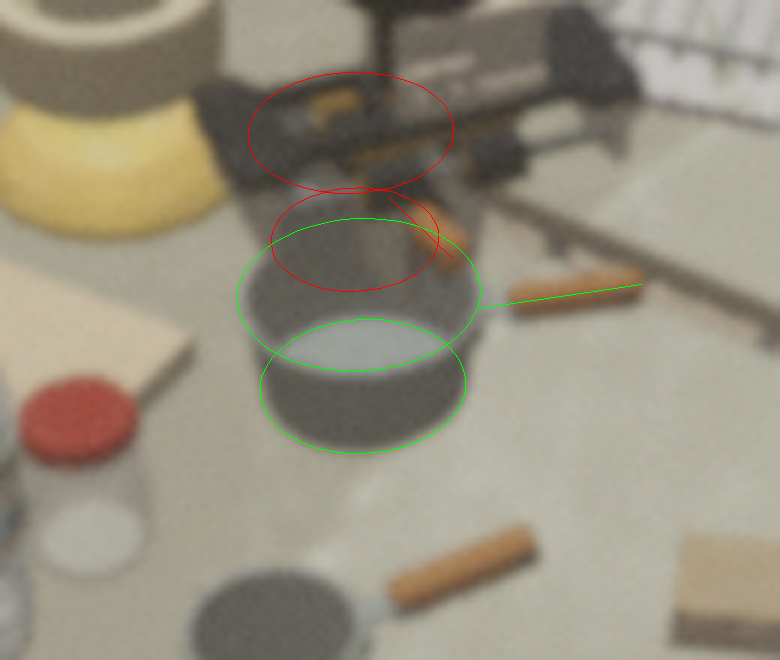

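View pics/h_wrist.png

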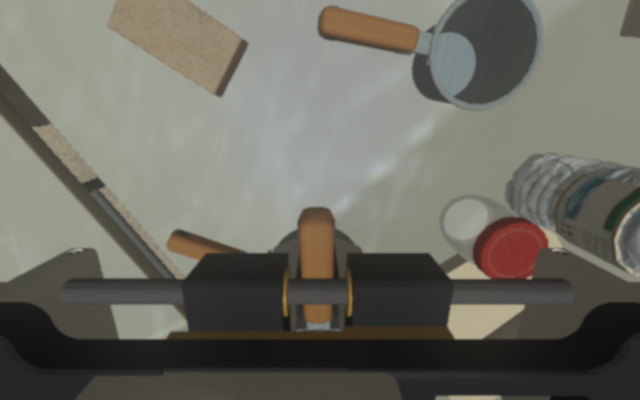

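Both pans show where expected, with the middle pan above and inside the large rim. I correct 4 mm and lower most of the way.

Emit:
{"fn": "apply_moves", "kwargs": {
  "motion": [
    {"offset":[2,0,4],"rotation":[0.003,0.007,-0.009]},
    {"offset":[2,0,6],"rotation":[0,0,0]},
    {"offset":[1,0,6],"rotation":[0,0,0]},
    {"offset":[0,0,6],"rotation":[0,0,0]},
    {"offset":[0,0,6],"rotation":[0,0,0]},
    {"offset":[0,0,6],"rotation":[0,0,0]},
    {"offset":[0,0,0],"rotation":[0,0,0]}
  ]
}}

```text
time: 9.58
tool_pos: [0.5064, 0.2045, 0.1635]
tool_rot: [3.138, 0.002, 2.517]
contact_force: [-0.1, 0.4, -1.7]
opening: 0.0159
```

Run:
```python
from h import *
s=observe();R0=Rt(s["tool_rot"])
print(s["tool_pos"],s["tool_rot"],s["contact_force"])
o=s["tool_pos"]+R0.apply(GM);print(o)
p,R=tgt(LO+[-.0005,-.001,.015],144,GM); plan(p,R,5)
T=read_camera("side")
overlay(T,[("M",o,panR(R0),(0,0,255))],(220,180,350,290),6,"pics/i_side.png")
```

```text
[0.50644338 0.20453842 0.16347   ] [3.13784527e+00 1.83687725e-03 2.51669746e+00] [-0.13031002  0.38612732 -1.72436519]
[0.5783924  0.15437411 0.05513542]
t 9.5833 dist 0.04007664629659342 ang 0.30939597118186607
[{"offset": [0, 0, 8], "rotation": [0.001, 0.0, 0.001]}, {"offset": [0, 0, 8], "rotation": [0.001, 0.0, 0.001]}, {"offset": [0, 0, 8], "rotation": [0.001, 0.0, 0.001]}, {"offset": [0, 0, 8], "rotation": [0.001, 0.0, 0.001]}, {"offset": [0, 0, 8], "rotation": [0.001, 0.0, 0.001]}]
```

View pics/i_side.png

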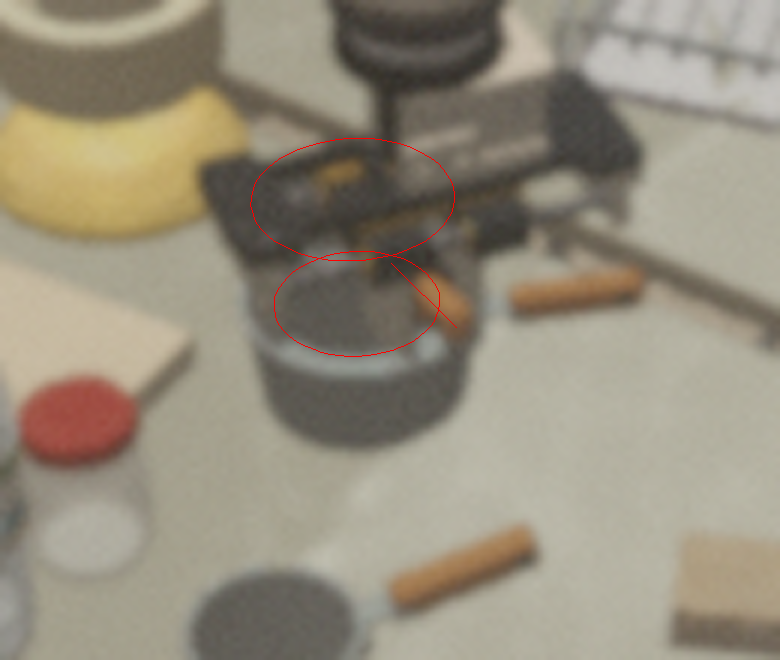

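Emit:
{"fn": "apply_moves", "kwargs": {
  "motion": [
    {"offset":[-1,-1,6],"rotation":[0,0,0]},
    {"offset":[-1,-1,6],"rotation":[0,0,0]},
    {"offset":[0,-1,6],"rotation":[0,0,0]},
    {"offset":[0,0,6],"rotation":[0,0,0]},
    {"offset":[0,0,6],"rotation":[0,0,0]},
    {"offset":[0,0,3],"rotation":[0,0,0]},
    {"offset":[0,0,0],"rotation":[0,0,0]}
  ]
}}

```text
time: 10.22
tool_pos: [0.5071, 0.2005, 0.1275]
tool_rot: [3.137, 0.003, 2.516]
contact_force: [0.1, 0.7, -2.3]
opening: 0.0156
```

Run:
```python
from h import *
s=observe();R0=Rt(s["tool_rot"])
print(s["tool_pos"],s["tool_rot"],s["contact_force"],s["torque"])
o=s["tool_pos"]+R0.apply(GM);print(o)
```

```text
[0.50707025 0.20048725 0.12753607] [3.13698177e+00 2.62326416e-03 2.51630193e+00] [ 0.12179433  0.73282753 -2.33688576] [ 0.0721848  -0.0114015   0.03735939]
[0.57912331 0.15032061 0.01927174]
```

Emit:
{"fn": "apply_moves", "kwargs": {
  "motion": [
    {"offset":[0,1,4],"rotation":[0,0,0]},
    {"offset":[0,0,4],"rotation":[0,0,0]},
    {"offset":[0,0,2],"rotation":[0,0,0]},
    {"offset":[0,0,0],"rotation":[0,0,0]}
  ]
}}

```text
time: 10.55
tool_pos: [0.508, 0.2016, 0.1166]
tool_rot: [3.137, 0.003, 2.516]
contact_force: [0.1, -0.6, -1.5]
opening: 0.0155
```

Emit:
{"fn": "apply_moves", "kwargs": {
  "motion": [
    {"offset":[0,0,2],"rotation":[0,0,0]},
    {"offset":[0,0,0],"rotation":[0,0,0]}
  ]
}}

```text
time: 10.72
tool_pos: [0.5081, 0.2016, 0.1145]
tool_rot: [3.136, 0.003, 2.517]
contact_force: [-0.8, 0.3, -2.5]
opening: 0.0157
```

Emit:
{"fn": "apply_moves", "kwargs": {
  "motion": [
    {"offset":[0,0,1],"rotation":[0,0,0]},
    {"offset":[0,0,0],"rotation":[0,0,0]}
  ]
}}

```text
time: 10.88
tool_pos: [0.5082, 0.2017, 0.1136]
tool_rot: [3.136, 0.003, 2.517]
contact_force: [-0.6, 0.4, -1.1]
opening: 0.0155
```

Emit:
{"fn": "apply_moves", "kwargs": {
  "motion": [
    {"offset":[0,0,1],"rotation":[0,0,0]},
    {"offset":[0,0,0],"rotation":[0,0,0]}
  ]
}}

```text
time: 11.05
tool_pos: [0.5084, 0.2017, 0.1127]
tool_rot: [3.136, 0.004, 2.517]
contact_force: [-0.3, -0.8, -1.9]
opening: 0.0155
```

Emit:
{"fn": "apply_moves", "kwargs": {
  "motion": [
    {"offset":[0,0,1],"rotation":[0,0,0]},
    {"offset":[0,0,0],"rotation":[0,0,0]}
  ]
}}

```text
time: 11.22
tool_pos: [0.5086, 0.2018, 0.1121]
tool_rot: [3.135, 0.004, 2.517]
contact_force: [-0.1, 0.0, -0.5]
opening: 0.0153
```

Run:
```python
from h import *
s=observe();R0=Rt(s["tool_rot"])
print(s["tool_pos"],s["tool_rot"],s["contact_force"],s["torque"])
o=s["tool_pos"]+R0.apply(GM);print(o)
T=read_camera("side")
for q in ["middle_pan","middle_pan_end","large_pan"]:
    for d in tip_of(q,T)[:1]: print(q,d["location"])
overlay(T,[("M",o,panR(R0),(0,0,255))],(220,180,350,290),6,"pics/j_side.png")
```

```text
[0.508603   0.20180299 0.11209123] [3.1350173  0.00436188 2.51662166] [-0.13780655  0.03719762 -0.47466612] [-0.12433831 -0.01373222 -0.07911127]
[0.58094932 0.15172218 0.00398285]
middle_pan [0.5808, 0.1491, 0.0052]
middle_pan_end [0.4738, 0.2268, 0.088]
large_pan [0.5666, -0.2051, -0.0056]
```

View pics/j_side.png

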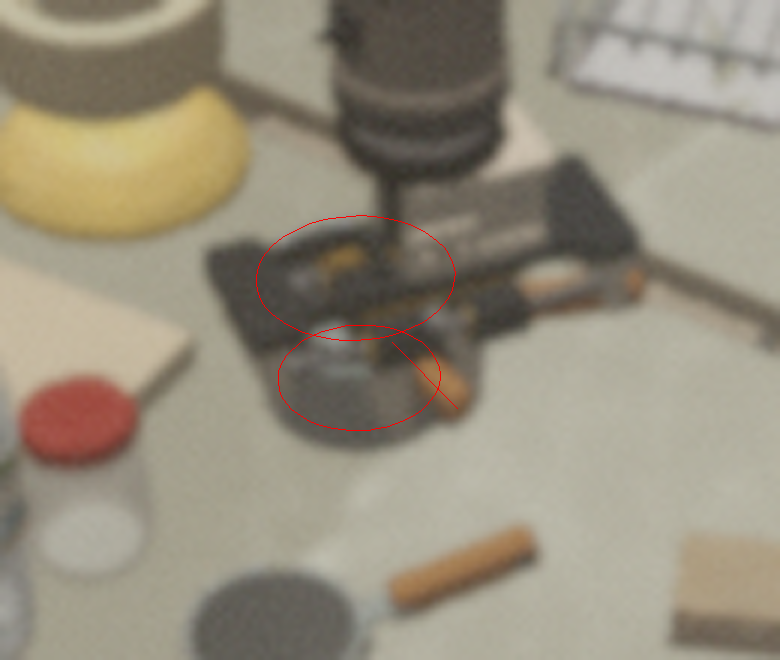

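Emit:
{"fn": "apply_moves", "kwargs": {
  "motion": [
    {"offset":[0,0,1],"rotation":[0,0,0]},
    {"offset":[0,0,0],"rotation":[0,0,0]}
  ]
}}

```text
time: 11.58
tool_pos: [0.5086, 0.202, 0.1118]
tool_rot: [3.134, 0.005, 2.517]
contact_force: [-0.9, -1.8, 0.9]
opening: 0.0156
```

Emit:
{"fn": "apply_moves", "kwargs": {
  "motion": [
    {"offset":[0,0,1],"rotation":[0,0,0]},
    {"offset":[0,0,0],"rotation":[0,0,0]}
  ]
}}

```text
time: 11.75
tool_pos: [0.5088, 0.2023, 0.1117]
tool_rot: [3.134, 0.005, 2.517]
contact_force: [0.4, -2.3, -0.2]
opening: 0.0156
```

Run:
```python
from h import *
for i in range(1):
    s=observe();print(s["tool_pos"],s["contact_force"],s["torque"])
```

```text
[0.50878167 0.20227806 0.11166062] [ 0.41626875 -2.33500297 -0.23025283] [-0.29697673 -0.06168548 -0.1364424 ]
```

Contact is made: the tool has stopped descending and the torque has reversed. I relax the grip gently, then open.

Emit:
{"fn": "apply_moves", "kwargs": {
  "motion": [
    {"offset":[0,0,0],"rotation":[0,0,0]},
    {"offset":[0,0,0],"rotation":[0,0,0]},
    {"offset":[0,0,0],"rotation":[0,0,0]}
  ],
  "grip_force": 4
}}

```text
time: 12.0
tool_pos: [0.5092, 0.2025, 0.1117]
tool_rot: [3.132, 0.006, 2.517]
contact_force: [-0.1, 1.0, -0.3]
opening: 0.016
```

Emit:
{"fn": "apply_moves", "kwargs": {
  "motion": [
    {"offset":[0,0,0],"rotation":[0,0,0]},
    {"offset":[0,0,0],"rotation":[0,0,0]},
    {"offset":[0,0,0],"rotation":[0,0,0]},
    {"offset":[0,0,0],"rotation":[0,0,0]},
    {"offset":[0,0,0],"rotation":[0,0,0]}
  ],
  "grip": 0.5
}}

```text
time: 12.42
tool_pos: [0.5093, 0.2023, 0.1111]
tool_rot: [3.133, 0.006, 2.516]
contact_force: [-0.9, 0.2, -0.4]
opening: 0.0432
```

Run:
```python
from h import *
s=observe();print(s["tool_pos"],s["contact_force"],s["torque"],s["opening"])
T=read_camera("wrist");cv2.imwrite("pics/k_wrist.png",T["img"][:,:,::-1])
```

```text
[0.509267   0.20230645 0.11114095] [-0.8722965   0.2079694  -0.39936641] [ 0.00443126 -0.16747385  0.00548277] 0.04324704218782885
```

View pics/k_wrist.png

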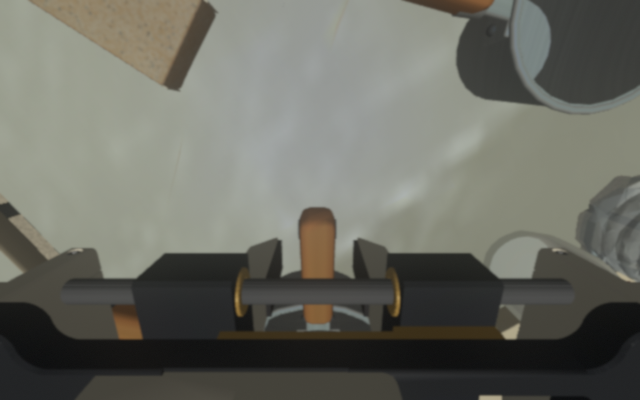

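The fingers are clear on both sides of the handle at pixel (317,260). I retreat upward.

Emit:
{"fn": "apply_moves", "kwargs": {
  "motion": [
    {"offset":[0,0,-8],"rotation":[0,0,0]},
    {"offset":[0,0,-12],"rotation":[0,0,0]},
    {"offset":[0,0,-15],"rotation":[0,0,0]},
    {"offset":[0,0,-20],"rotation":[0,0,0]},
    {"offset":[0,0,-20],"rotation":[0,0,0]},
    {"offset":[0,0,-20],"rotation":[0,0,0]},
    {"offset":[0,0,-15],"rotation":[0,0,0]}
  ]
}}

```text
time: 13.05
tool_pos: [0.5062, 0.2013, 0.2248]
tool_rot: [3.139, 0.0, 2.516]
contact_force: [0.3, -1.0, 0.2]
opening: 0.0462
```

Run:
```python
from h import *
# small: grasp r=.077, zc
o=np.array([.4835,.3713,-.0015]); p,R=target([.483,.371,0],226,.077,.0764,0); print(p)
plan(p+[0,0,.06],R,12)
T=read_camera("side")
for q in ["middle_pan","middle_pan_end","large_pan","large_pan_end"]:
    for d in tip_of(q,T)[:1]: print(q,d["location"],d["score"])
overlay(T,[("M",[.580,.151,.004],flatR(144),(0,0,255))],(220,180,350,290),6,"pics/l_side.png")
T=read_camera("top")
overlay(T,[("M",[.580,.151,.004],flatR(144),(0,0,255))],(195,150,325,250),6,"pics/l_top.png")
```

```text
[0.42951131 0.31561084 0.1234    ]
t 13.05 dist 0.1437693238641379 ang 81.821121600041
[{"offset": [11, 4, 3], "rotation": [0.0, 0.0, -0.119]}, {"offset": [10, 5, 3], "rotation": [0.0, 0.0, -0.119]}, {"offset": [10, 6, 3], "rotation": [0.0, 0.0, -0.119]}, {"offset": [9, 7, 3], "rotation": [0.0, 0.0, -0.119]}, {"offset": [8, 8, 3], "rotation": [0.0, 0.0, -0.119]}, {"offset": [7, 9, 3], "rotation": [0.0, 0.0, -0.119]}, {"offset": [6, 10, 3], "rotation": [0.0, 0.0, -0.119]}, {"offset": [4, 11, 3], "rotation": [0.0, 0.0, -0.119]}, {"offset": [3, 11, 3], "rotation": [0.0, 0.0, -0.119]}, {"offset": [2, 11, 3], "rotation": [0.0, 0.0, -0.119]}, {"offset": [0, 11, 3], "rotation": [0.0, 0.0, -0.119]}, {"offset": [-1, 11, 3], "rotation": [0.0, 0.0, -0.119]}]
middle_pan [0.5835, 0.1518, 0.006] 0.59
middle_pan_end [0.4768, 0.2257, 0.0836] 0.86
large_pan_end [0.5858, 0.1489, 0.0028] 0.7
```

View pics/l_side.png

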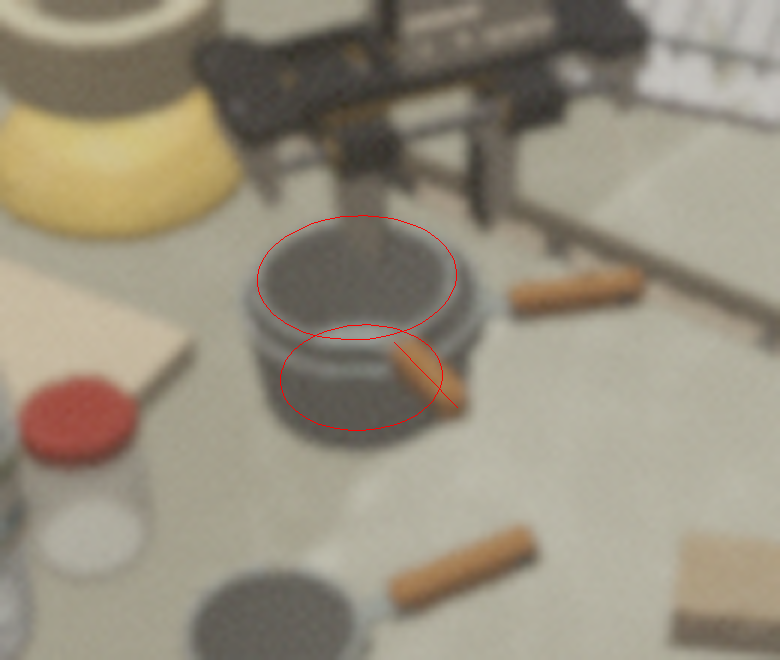

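View pics/l_top.png

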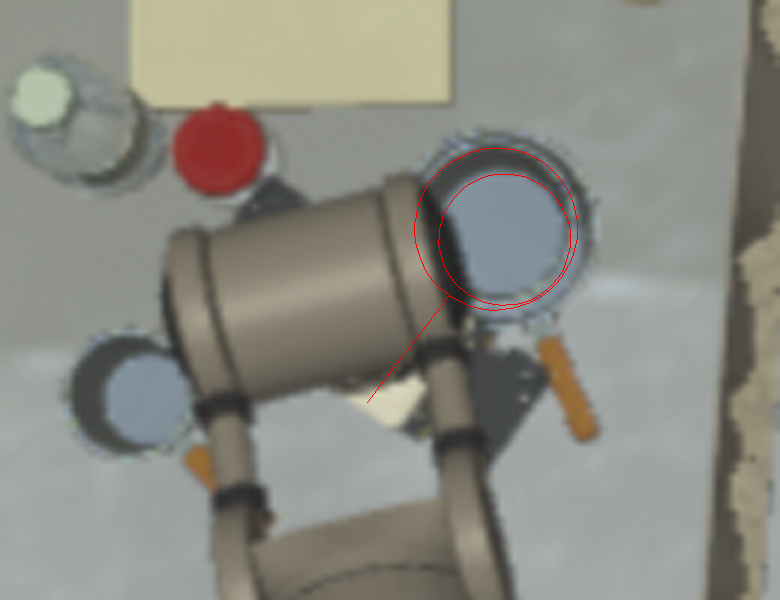

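The middle pan stands inside the large one with its rim level, and its handle runs along the modelled 144° line (side view tip at pixel (458,408)). Next is the small pan.

Emit:
{"fn": "apply_moves", "kwargs": {
  "motion": [
    {"offset":[11,4,2],"rotation":[0,0,-0.119]},
    {"offset":[10,5,2],"rotation":[0,0,-0.119]},
    {"offset":[10,6,2],"rotation":[0,0,-0.119]},
    {"offset":[9,7,2],"rotation":[0,0,-0.119]},
    {"offset":[8,8,2],"rotation":[0,0,-0.119]},
    {"offset":[7,9,2],"rotation":[0,0,-0.119]},
    {"offset":[6,10,2],"rotation":[0,0,-0.119]},
    {"offset":[4,11,3],"rotation":[0,0,-0.119]},
    {"offset":[3,11,3],"rotation":[0,0,-0.119]},
    {"offset":[2,11,3],"rotation":[0,0,-0.119]},
    {"offset":[0,11,3],"rotation":[0,0,-0.119]},
    {"offset":[-1,11,3],"rotation":[0,0,-0.119]}
  ]
}}

```text
time: 14.35
tool_pos: [0.4161, 0.3114, 0.1773]
tool_rot: [3.127, -0.026, -2.278]
contact_force: [0.4, -1.0, 0.5]
opening: 0.0457
```

Run:
```python
from h import *
p,R=target([.483,.371,0],226,.077,.0764,0)
s=observe();print(s["tool_pos"],s["tool_rot"],p)
plan(p+[0,0,.06],R,2)
T=read_camera("wrist");cv2.imwrite("pics/m_wrist.png",T["img"][:,:,::-1])
T=read_camera("top")
for q in ["small_pan","small_pan_end","middle_pan","middle_pan_end","large_pan","large_pan_end"]:
    for d in tip_of(q,T)[:1]: print(q,d["location"],d["score"])
overlay(T,[("M",[.580,.151,.004],flatR(144),(0,0,255))],(195,150,325,250),6,"pics/m_top.png")
```

```text
[0.41611407 0.31138048 0.17733847] [ 3.12694901 -0.02558013 -2.27763821] [0.42951131 0.31561084 0.1234    ]
t 14.35 dist 0.01530111532396065 ang 3.87718639324973
[{"offset": [-6, -4, -3], "rotation": [0.007, -0.013, 0.03]}, {"offset": [-6, -4, -3], "rotation": [0.007, -0.013, 0.03]}]
small_pan [0.4805, 0.3693, -0.0017] 0.54
middle_pan [0.5822, 0.1505, -0.0006] 0.6
middle_pan_end [0.4824, 0.2286, 0.0891] 0.62
large_pan [0.5775, 0.1481, 0.0019] 0.63
large_pan_end [0.4487, 0.091, 0.078] 0.63
```

View pics/m_wrist.png

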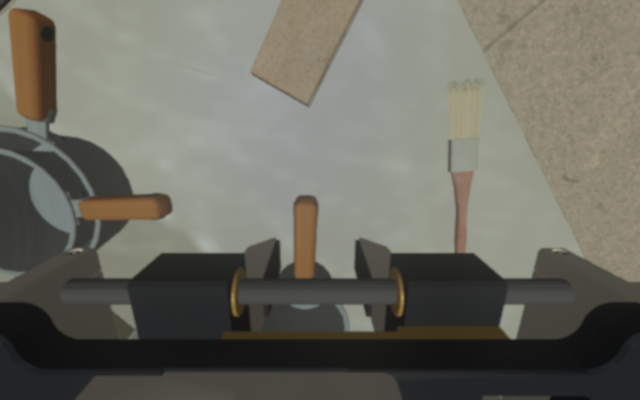

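View pics/m_top.png

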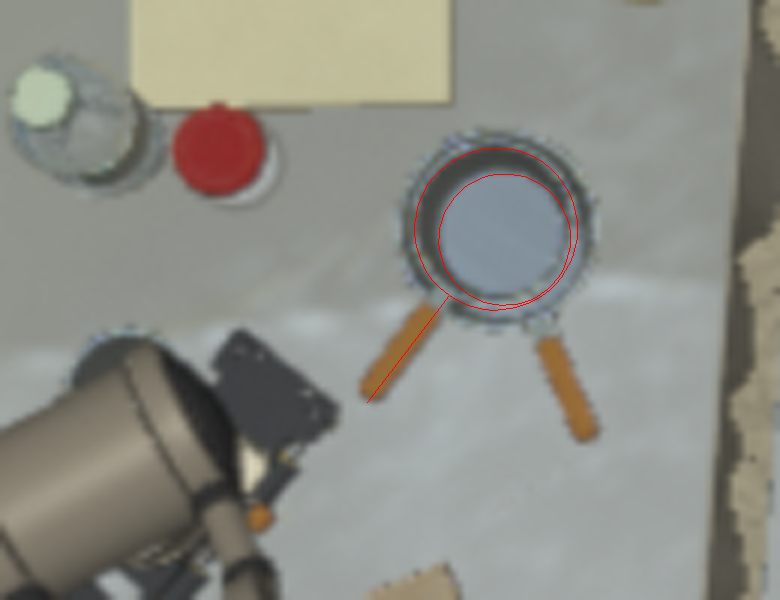

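In the top view the middle pan is centred in the large one. The handles run (545,340)→(585,437) and (433,305)→(368,395), which is 58° apart. Now I align over the small handle.

Emit:
{"fn": "apply_moves", "kwargs": {
  "motion": [
    {"offset":[-6,-4,-3],"rotation":[0.007,-0.013,0.03]},
    {"offset":[-6,-4,-3],"rotation":[0.007,-0.013,0.03]},
    {"offset":[0,0,0],"rotation":[0,0,0]}
  ]
}}

```text
time: 15.0
tool_pos: [0.4329, 0.3132, 0.1851]
tool_rot: [-3.14, 0.004, -2.355]
contact_force: [-0.2, -0.6, 0.1]
opening: 0.0456
```

Run:
```python
from h import *
p,R=target([.483,.3705,0],226,.077,.0764,0)
s=observe();print(s["tool_pos"],s["tool_rot"],p)
plan(p,R,6)
T=read_camera("wrist");cv2.imwrite("pics/n_wrist.png",T["img"][:,:,::-1])
```

```text
[0.43293551 0.31324902 0.18506472] [-3.13953494  0.00377901 -2.35479586] [0.42951131 0.31511084 0.1234    ]
t 15.0 dist 0.061787771149570424 ang 0.952544157661576
[{"offset": [0, 1, 10], "rotation": [-0.0, 0.001, -0.003]}, {"offset": [0, 1, 10], "rotation": [-0.0, 0.001, -0.003]}, {"offset": [0, 1, 10], "rotation": [-0.0, 0.001, -0.003]}, {"offset": [0, 1, 10], "rotation": [-0.0, 0.001, -0.003]}, {"offset": [0, 1, 10], "rotation": [-0.0, 0.001, -0.003]}, {"offset": [0, 1, 10], "rotation": [-0.0, 0.001, -0.003]}]
```

View pics/n_wrist.png

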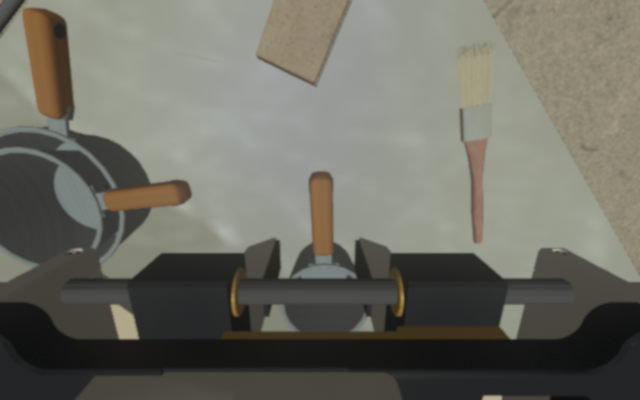

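The small handle is centred at column 320 and in line with the tool. I descend and grip.

Emit:
{"fn": "apply_moves", "kwargs": {
  "motion": [
    {"offset":[0,1,10],"rotation":[0,0,-0.003]},
    {"offset":[0,1,10],"rotation":[0,0,-0.003]},
    {"offset":[0,1,10],"rotation":[0,0,-0.003]},
    {"offset":[0,0,10],"rotation":[0,0,-0.003]},
    {"offset":[0,0,10],"rotation":[0,0,-0.002]},
    {"offset":[0,0,6],"rotation":[0,0,-0.002]},
    {"offset":[0,0,0],"rotation":[0,0,0]}
  ]
}}

```text
time: 15.63
tool_pos: [0.4273, 0.3136, 0.121]
tool_rot: [3.141, -0.004, -2.335]
contact_force: [-0.7, -0.1, -0.1]
opening: 0.0458
```

Run:
```python
from h import *
p,R=target([.483,.3705,0],226,.077,.0764,0)
plan(p,R,1)
T=read_camera("wrist");cv2.imwrite("pics/o_wrist.png",T["img"][:,:,::-1])
```

```text
t 15.6333 dist 0.00362946418092201 ang 0.3307160183572077
[{"offset": [-2.7, -0.5, -2.4], "rotation": [0.001, -0.004, 0.004]}]
```

View pics/o_wrist.png

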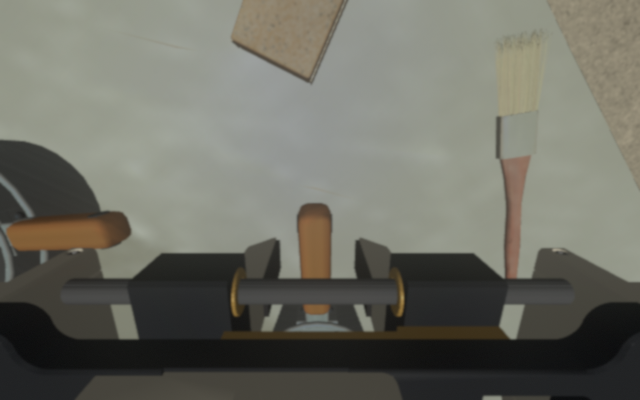

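Well placed, with the handle at column 314 between the pads. I close the gripper.

Emit:
{"fn": "apply_moves", "kwargs": {
  "motion": [
    {"offset":[0,-1,0],"rotation":[0,0,0]},
    {"offset":[0,0,0],"rotation":[0,0,0]},
    {"offset":[0,0,0],"rotation":[0,0,0]},
    {"offset":[0,0,0],"rotation":[0,0,0]},
    {"offset":[0,0,0],"rotation":[0,0,0]},
    {"offset":[0,0,0],"rotation":[0,0,0]},
    {"offset":[0,0,0],"rotation":[0,0,0]},
    {"offset":[0,0,0],"rotation":[0,0,0]}
  ],
  "grip": 1,
  "grip_force": 60
}}

```text
time: 16.35
tool_pos: [0.4287, 0.3132, 0.1231]
tool_rot: [3.141, -0.001, -2.334]
contact_force: [0.6, 0.8, -1.7]
opening: 0.0157
```

Emit:
{"fn": "apply_moves", "kwargs": {
  "motion": [
    {"offset":[0,0,-5],"rotation":[0,0,0]},
    {"offset":[0,0,-8],"rotation":[0,0,0]},
    {"offset":[0,0,-12],"rotation":[0,0,0]},
    {"offset":[0,0,-15],"rotation":[0,0,0]},
    {"offset":[0,0,-20],"rotation":[0,0,0]},
    {"offset":[0,0,-20],"rotation":[0,0,0]},
    {"offset":[0,0,-20],"rotation":[0,0,0]},
    {"offset":[0,0,-20],"rotation":[0,0,0]},
    {"offset":[0,0,-5],"rotation":[0,0,0]}
  ]
}}

```text
time: 17.1
tool_pos: [0.4275, 0.3126, 0.2562]
tool_rot: [3.14, -0.005, -2.334]
contact_force: [0.1, 0.3, -0.5]
opening: 0.0158
```

Run:
```python
from h import *
s=observe();R0=Rt(s["tool_rot"])
print(s["tool_pos"],s["tool_rot"],s["opening"],s["contact_force"],s["torque"])
print("exp",panR(R0).inv().apply([0,0,0]))
for n in ["side","top"]:
    T=read_camera(n)
    for q in ["small_pan","small_pan_end"]:
        for d in tip_of(q,T)[:1]: print(n,q,d["location"],round(d["score"],2),"tool:",R0.inv().apply(d["location"]-s["tool_pos"]))
    if n=="side":
        o=s["tool_pos"]+R0.apply([-.0795,0,.121]); print(o)
        overlay(T,[("S",o,panR(R0),(0,0,255))],(190,170,330,300),5,"pics/p_side.png")
```

```text
[0.42750935 0.31257684 0.25624089] [ 3.14022748 -0.00531141 -2.33442046] 0.015828864991909358 [ 0.10287853  0.34964817 -0.4730488 ] [ 0.09126031 -0.09603728 -0.02471973]
exp [0. 0. 0.]
side small_pan [0.4796, 0.372, 0.1322] 0.91 tool: [-0.07960408  0.00329807  0.12362444]
[0.48192255 0.36965163 0.13482046]
top small_pan [0.4782, 0.3674, 0.1265] 0.41 tool: [-0.07534352  0.00112043  0.12934419]
```

View pics/p_side.png

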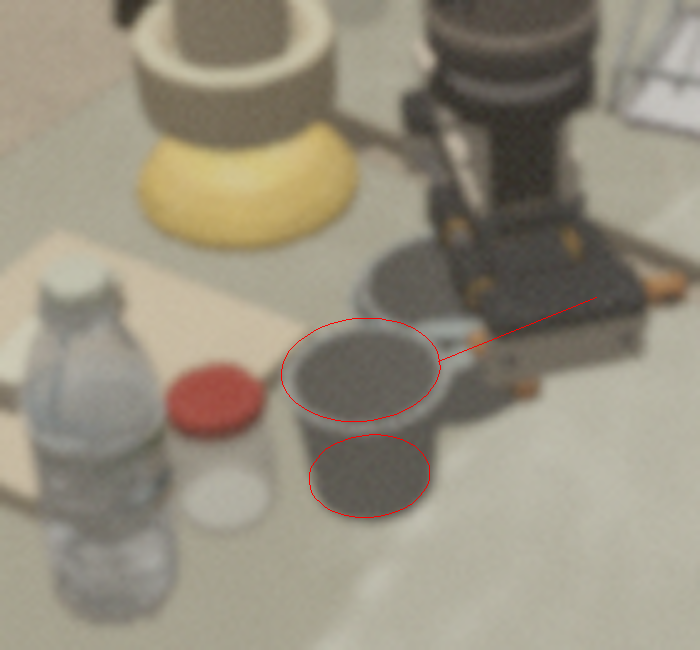

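The small pan is held level and the overlay fits within about 1 px. Before swinging over, I triangulate the bottle cap and the candle top for clearance.

```bash
cat >> h.py <<'E'
GS=np.array([-.078,.0015,.123]); MO=np.array([.580,.1515,.004])
E
python3 - <<'E'
from h import *
A=read_camera("side");B=read_camera("top")
def P(T): return T["camera_matrix"]@np.column_stack([T["R"],T["t"]])
for a,b in [((205,225),(201.7,165.8)),((232.5,140),(301,112))]:
    X=cv2.triangulatePoints(P(A),P(B),np.float64(a).reshape(2,1),np.float64(b).reshape(2,1)); print((X[:3]/X[3]).ravel())
p,R=tgt(MO+[0,0,.125],84,GS);print(p)
plan(p,R,21)
E
```

```text
[0.64021204 0.39059117 0.21227913]
[0.80840953 0.05496296 0.24695036]
[0.58666144 0.2292295  0.252     ]
t 17.5 dist 0.18048368954816205 ang 142.2419113055562
[{"offset": [-2, -8, 0], "rotation": [-0.001, -0.001, 0.118]}, {"offset": [-3, -8, 0], "rotation": [-0.001, -0.001, 0.118]}, {"offset": [-4, -7, 0], "rotation": [-0.001, -0.001, 0.118]}, {"offset": [-5, -7, 0], "rotation": [-0.001, -0.001, 0.118]}, {"offset": [-6, -6, 0], "rotation": [-0.001, -0.001, 0.118]}, {"offset": [-7, -5, 0], "rotation": [-0.001, -0.001, 0.118]}, {"offset": [-7, -5, 0], "rotation": [-0.001, -0.001, 0.118]}, {"offset": [-8, -4, 0], "rotation": [-0.001, -0.001, 0.118]}, {"offset": [-8, -3, 0], "rotation": [-0.001, -0.001, 0.118]}, {"offset": [-8, -2, 0], "rotation": [-0.001, -0.001, 0.118]}, {"offset": [-9, -1, 0], "rotation": [-0.001, -0.001, 0.118]}, {"offset": [-9, 0, 0], "rotation": [-0.001, -0.001, 0.118]}, {"offset": [-9, 1, 0], "rotation": [-0.001, -0.001, 0.118]}, {"offset": [-8, 2, 0], "rotation": [-0.001, -0.001, 0.118]}, {"offset": [-8, 3, 0], "rotation": [-0.001, -0.001, 0.118]}, {"offset": [-8, 4, 0], "rotation": [-0.001, -0.001, 0.118]}, {"offset": [-7, 5, 0], "rotation": [-0.001, -0.001, 0.118]}, {"offset": [-6, 6, 0], "rotation": [-0.001, -0.001, 0.118]}, {"offset": [-6, 6, 0], "rotation": [-0.001, -0.001, 0.118]}, {"offset": [-5, 7, 0], "rotation": [-0.001, -0.001, 0.118]}, {"offset": [-4, 8, 0], "rotation": [-0.001, -0.001, 0.118]}]
```

Emit:
{"fn": "apply_moves", "kwargs": {
  "motion": [
    {"offset":[-2,-8,-1],"rotation":[0,0,0.118]},
    {"offset":[-3,-8,-1],"rotation":[0,0,0.118]},
    {"offset":[-4,-7,-1],"rotation":[0,0,0.118]},
    {"offset":[-5,-7,-1],"rotation":[0,0,0.118]},
    {"offset":[-6,-6,-1],"rotation":[0,0,0.118]},
    {"offset":[-7,-5,-1],"rotation":[0,0,0.118]},
    {"offset":[-7,-5,-1],"rotation":[0,0,0.118]},
    {"offset":[-8,-4,-1],"rotation":[0,0,0.118]},
    {"offset":[-8,-3,-1],"rotation":[0,0,0.118]},
    {"offset":[-8,-2,-1],"rotation":[0,0,0.118]}
  ]
}}

```text
time: 18.33
tool_pos: [0.5003, 0.2691, 0.2513]
tool_rot: [-3.118, -0.02, 2.717]
contact_force: [-0.5, -0.9, -1.9]
opening: 0.0154
```

Run:
```python
from h import *
s=observe();R0=Rt(s["tool_rot"])
print(s["tool_pos"],s["tool_rot"],s["qpos"],s["opening"],s["tool_pos"]+R0.apply(GS))
p,R=tgt(MO+[0,0,.125],84,GS)
plan(p,R,12)
```

```text
[0.50026998 0.2690709  0.2512985 ] [-3.11833919 -0.02047287  2.7173167 ] [ 0.35946848  0.46850247  1.44336489 -0.00212199  1.26064042 -0.78661105] 0.015362695947668849 [0.56848461 0.23676492 0.12672588]
t 18.3333 dist 0.09513838938491874 ang 71.72344050277555
[{"offset": [-8, 0, 0], "rotation": [-0.003, -0.0, 0.104]}, {"offset": [-8, 1, 0], "rotation": [-0.003, -0.0, 0.104]}, {"offset": [-8, 2, 0], "rotation": [-0.003, -0.0, 0.104]}, {"offset": [-8, 2, 0], "rotation": [-0.003, -0.0, 0.104]}, {"offset": [-7, 3, 0], "rotation": [-0.003, -0.0, 0.104]}, {"offset": [-7, 4, 0], "rotation": [-0.003, -0.0, 0.104]}, {"offset": [-6, 5, 0], "rotation": [-0.003, -0.0, 0.104]}, {"offset": [-6, 5, 0], "rotation": [-0.003, -0.0, 0.104]}, {"offset": [-5, 6, 0], "rotation": [-0.003, -0.0, 0.104]}, {"offset": [-5, 6, 0], "rotation": [-0.003, -0.0, 0.104]}, {"offset": [-4, 7, 0], "rotation": [-0.003, -0.0, 0.104]}, {"offset": [-3, 7, 0], "rotation": [-0.003, -0.0, 0.104]}]
```

Emit:
{"fn": "apply_moves", "kwargs": {
  "motion": [
    {"offset":[-8,0,-1],"rotation":[-0.003,0,0.104]},
    {"offset":[-8,1,-1],"rotation":[-0.003,0,0.104]},
    {"offset":[-8,2,-1],"rotation":[-0.003,0,0.104]},
    {"offset":[-8,2,-1],"rotation":[-0.003,0,0.104]},
    {"offset":[-7,3,0],"rotation":[-0.003,0,0.104]},
    {"offset":[-7,4,0],"rotation":[-0.003,0,0.104]},
    {"offset":[-6,5,0],"rotation":[-0.003,0,0.104]},
    {"offset":[-6,5,0],"rotation":[-0.003,0,0.104]},
    {"offset":[-5,6,0],"rotation":[-0.003,0,0.104]},
    {"offset":[-5,6,0],"rotation":[-0.003,0,0.104]},
    {"offset":[-4,7,0],"rotation":[-0.003,0,0.1]},
    {"offset":[-3,7,0],"rotation":[-0.003,0,0.08]}
  ]
}}

```text
time: 19.33
tool_pos: [0.5886, 0.2246, 0.2411]
tool_rot: [-3.126, 0.002, 1.43]
contact_force: [-0.2, 0.3, -1.0]
opening: 0.0154
```

Emit:
{"fn": "apply_moves", "kwargs": {
  "motion": [
    {"offset":[0,0,0],"rotation":[0,0,0]}
  ]
}}

```text
time: 19.42
tool_pos: [0.5894, 0.2239, 0.2399]
tool_rot: [-3.125, 0.003, 1.426]
contact_force: [0.4, -0.6, -1.0]
opening: 0.0157
```

Run:
```python
from h import *
s=observe();R0=Rt(s["tool_rot"])
print(s["tool_pos"],s["tool_rot"],s["opening"],s["tool_pos"]+R0.apply(GS))
p,R=tgt(MO+[0,0,.10],84,GS)
plan(p,R,3)
for n in ["side","top"]:
    T=read_camera(n)
    for q in ["small_pan","small_pan_end","middle_pan"]:
        for d in tip_of(q,T)[:1]: print(n,q,d["location"],round(d["score"],2),"tool:",R0.inv().apply(d["location"]-s["tool_pos"]))
    overlay(T,[("S",s["tool_pos"]+R0.apply(GS),panR(R0),(0,0,255)),("M",MO,flatR(144),(0,255,0))],(220,160,350,270) if n=="side" else (195,150,325,250),6,f"pics/q_{n}.png")
```

```text
[0.58939507 0.22388095 0.23992125] [-3.12506040e+00  2.79508974e-03  1.42604839e+00] 0.015661032181954113 [0.57756656 0.1464337  0.11713175]
t 19.4167 dist 0.014249150813187221 ang 2.4877161339393608
[{"offset": [2, -1, 4], "rotation": [-0.006, 0.001, -0.013]}, {"offset": [2, -1, 4], "rotation": [-0.006, 0.001, -0.013]}, {"offset": [2, -1, 4], "rotation": [-0.006, 0.001, -0.013]}]
side small_pan [0.5793, 0.1488, 0.1174] 0.73 tool: [-0.07540917  0.00286924  0.12270184]
side small_pan_end [0.5956, 0.2656, 0.2082] 0.86 tool: [0.04226628 0.00064479 0.03159689]
side middle_pan [0.5812, 0.1503, 0.004] 0.81 tool: [-0.07333384  0.00640737  0.23605348]
top small_pan [0.5775, 0.147, 0.1166] 0.78 tool: [-0.07744774  0.00136123  0.12353258]
top middle_pan [0.5813, 0.1508, -0.0009] 0.75 tool: [-0.07281095  0.00651518  0.24095092]
```

View pics/q_side.png

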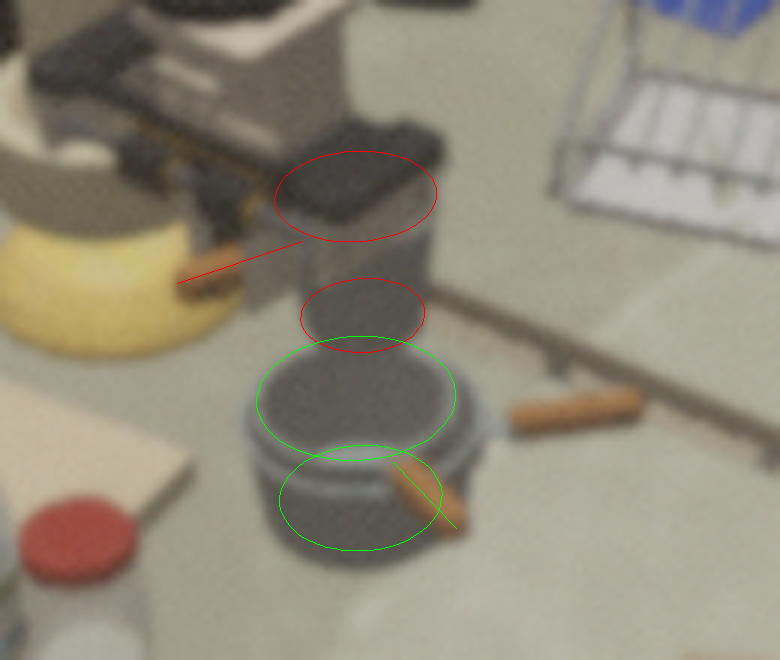

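View pics/q_top.png

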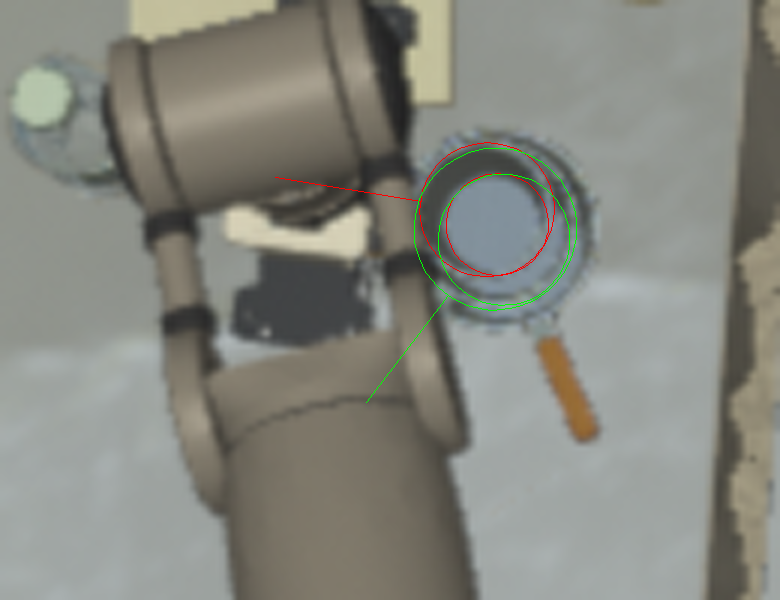

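Both overlays fit, and the small pan hangs over the middle one about 4 mm off. I correct and lower.

Emit:
{"fn": "apply_moves", "kwargs": {
  "motion": [
    {"offset":[2,-1,4],"rotation":[-0.006,0,-0.013]},
    {"offset":[2,-1,4],"rotation":[-0.006,0,-0.013]},
    {"offset":[1,-1,4],"rotation":[-0.004,0,-0.01]},
    {"offset":[0,0,0],"rotation":[0,0,0]}
  ]
}}

```text
time: 20.15
tool_pos: [0.5852, 0.2313, 0.2285]
tool_rot: [3.139, 0.001, 1.473]
contact_force: [0.2, 0.3, -1.4]
opening: 0.0151
```

Run:
```python
from h import *
s=observe();R0=Rt(s["tool_rot"])
print(s["tool_pos"],s["tool_rot"],s["contact_force"],s["tool_pos"]+R0.apply(GS))
p,R=tgt(MO+[.0005,-.0005,.075],84,GS)
plan(p,R,4)
```

```text
[0.58515653 0.23125359 0.2285238 ] [3.13918631e+00 1.40245402e-03 1.47338782e+00] [ 0.17080099  0.31315348 -1.35517685] [0.57934137 0.15327707 0.10563728]
t 20.15 dist 0.0267189588007615 ang 0.4483602906093196
[{"offset": [-1, 1, 7], "rotation": [0.001, 0.0, 0.002]}, {"offset": [-1, 1, 7], "rotation": [0.001, 0.0, 0.002]}, {"offset": [-1, 1, 7], "rotation": [0.001, 0.0, 0.002]}, {"offset": [-1, 1, 7], "rotation": [0.001, 0.0, 0.002]}]
```

Emit:
{"fn": "apply_moves", "kwargs": {
  "motion": [
    {"offset":[-1,1,6],"rotation":[0,0,0]},
    {"offset":[-1,0,6],"rotation":[0,0,0]},
    {"offset":[0,0,6],"rotation":[0,0,0]},
    {"offset":[0,0,6],"rotation":[0,0,0]},
    {"offset":[0,0,0],"rotation":[0,0,0]}
  ]
}}

```text
time: 20.57
tool_pos: [0.5856, 0.229, 0.2013]
tool_rot: [3.14, 0.002, 1.474]
contact_force: [-0.1, -1.1, -1.4]
opening: 0.0156
```

Run:
```python
from h import *
s=observe();R0=Rt(s["tool_rot"]);o=s["tool_pos"]+R0.apply(GS)
print(s["tool_pos"],s["tool_rot"],s["contact_force"],o)
p,R=tgt(MO+[.0005,-.0005,.02],84,GS)
plan(p,R,9)
for n in ["side","top"]:
    T=read_camera(n)
    overlay(T,[("S",o,panR(R0),(0,0,255))],(220,160,350,270) if n=="side" else (240,150,325,230),6,f"pics/r_{n}.png")
```

```text
[0.58557448 0.22901067 0.20131407] [3.14024733e+00 1.89289999e-03 1.47416465e+00] [-0.06036653 -1.10855403 -1.43608939] [0.57968419 0.15098227 0.07846406]
t 20.5667 dist 0.05433797316417275 ang 0.4822060868134966
[{"offset": [0, 0, 6], "rotation": [0.0, 0.0, 0.001]}, {"offset": [0, 0, 6], "rotation": [0.0, 0.0, 0.001]}, {"offset": [0, 0, 6], "rotation": [0.0, 0.0, 0.001]}, {"offset": [0, 0, 6], "rotation": [0.0, 0.0, 0.001]}, {"offset": [0, 0, 6], "rotation": [0.0, 0.0, 0.001]}, {"offset": [0, 0, 6], "rotation": [0.0, 0.0, 0.001]}, {"offset": [0, 0, 6], "rotation": [0.0, 0.0, 0.001]}, {"offset": [0, 0, 6], "rotation": [0.0, 0.0, 0.001]}, {"offset": [0, 0, 6], "rotation": [0.0, 0.0, 0.001]}]
```

View pics/r_side.png

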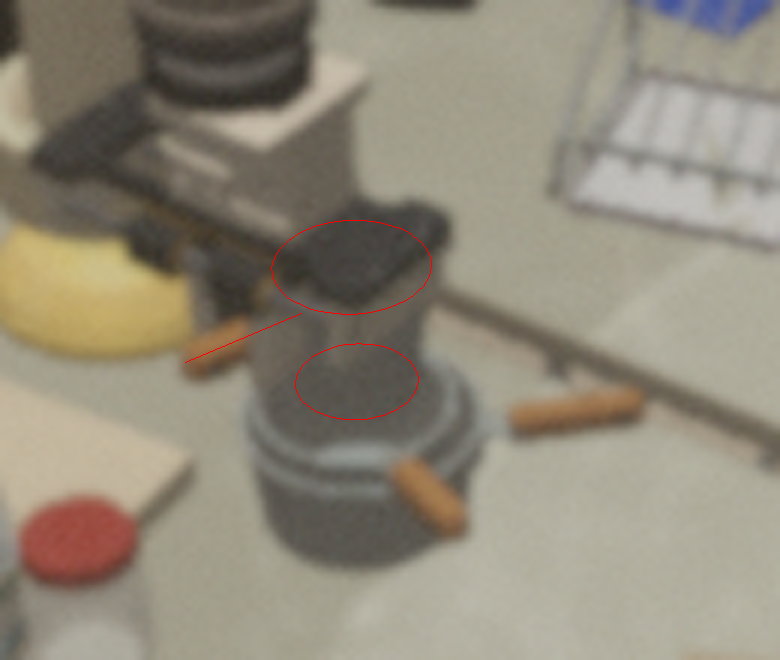

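View pics/r_top.png

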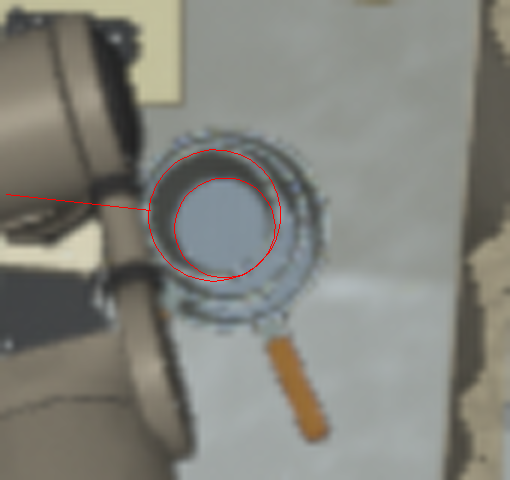

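The overlay is good in both views and the pan is centred. I lower it in.

Emit:
{"fn": "apply_moves", "kwargs": {
  "motion": [
    {"offset":[0,0,6],"rotation":[0,0,0]},
    {"offset":[0,0,6],"rotation":[0,0,0]},
    {"offset":[0,0,6],"rotation":[0,0,0]},
    {"offset":[0,0,6],"rotation":[0,0,0]},
    {"offset":[0,0,0],"rotation":[0,0,0]}
  ]
}}

```text
time: 21.08
tool_pos: [0.5867, 0.2292, 0.1771]
tool_rot: [3.137, 0.001, 1.474]
contact_force: [-0.3, 0.6, -1.9]
opening: 0.0154
```

Run:
```python
from h import *
s=observe();R0=Rt(s["tool_rot"]);o=s["tool_pos"]+R0.apply(GS)
print(s["tool_rot"],s["contact_force"],s["torque"],o)
p,R=tgt(MO+[.0005,-.0005,.014],84,GS)
plan(p,R,1)
```

```text
[3.13660815e+00 5.50859460e-04 1.47397992e+00] [-0.30257718  0.60949484 -1.90438144] [ 0.0792793  -0.11918165 -0.01329481] [0.58125885 0.15126659 0.0541155 ]
t 21.0833 dist 0.036069165609486746 ang 0.5363606472875068
[{"offset": [-0.4, 0.3, 36.1], "rotation": [0.005, 0.001, 0.008]}]
```

Emit:
{"fn": "apply_moves", "kwargs": {
  "motion": [
    {"offset":[0,0,6],"rotation":[0.004,0,0]},
    {"offset":[0,0,6],"rotation":[0,0,0]},
    {"offset":[0,0,6],"rotation":[0,0,0]},
    {"offset":[0,0,6],"rotation":[0,0,0]},
    {"offset":[0,0,4],"rotation":[0,0,0]},
    {"offset":[0,0,0],"rotation":[0,0,0]}
  ]
}}

```text
time: 21.58
tool_pos: [0.5866, 0.2291, 0.1454]
tool_rot: [-3.141, 0.001, 1.474]
contact_force: [0.6, 0.3, -1.2]
opening: 0.0158
```

Run:
```python
from h import *
s=observe();R0=Rt(s["tool_rot"]);o=s["tool_pos"]+R0.apply(GS)
print(s["tool_rot"],s["contact_force"],s["torque"],o)
```

```text
[-3.14129146e+00  8.71898581e-04  1.47401187e+00] [ 0.63556399  0.32101823 -1.16958354] [ 0.00441484 -0.1106098  -0.01999758] [0.58049615 0.15123712 0.02247286]
```

Expected contact is at z = 0.008, about 14 mm further down.

Emit:
{"fn": "apply_moves", "kwargs": {
  "motion": [
    {"offset":[0,0,4],"rotation":[0,0,0]},
    {"offset":[0,0,3],"rotation":[0,0,0]},
    {"offset":[0,0,2],"rotation":[0,0,0]},
    {"offset":[0,0,0],"rotation":[0,0,0]}
  ]
}}

```text
time: 21.92
tool_pos: [0.5867, 0.2292, 0.1355]
tool_rot: [-3.141, 0.001, 1.474]
contact_force: [-0.3, -0.4, -0.3]
opening: 0.0157
```

Emit:
{"fn": "apply_moves", "kwargs": {
  "motion": [
    {"offset":[0,0,1.5],"rotation":[0,0,0]},
    {"offset":[0,0,0],"rotation":[0,0,0]}
  ]
}}

```text
time: 22.08
tool_pos: [0.5868, 0.2292, 0.134]
tool_rot: [3.141, 0.001, 1.474]
contact_force: [0.1, 0.4, -0.9]
opening: 0.0154
```

Emit:
{"fn": "apply_moves", "kwargs": {
  "motion": [
    {"offset":[0,0,1],"rotation":[0,0,0]},
    {"offset":[0,0,0],"rotation":[0,0,0]}
  ]
}}

```text
time: 22.25
tool_pos: [0.587, 0.2293, 0.1333]
tool_rot: [3.141, 0.0, 1.474]
contact_force: [0.7, 0.4, -1.3]
opening: 0.0156
```

Run:
```python
from h import *
s=observe();R0=Rt(s["tool_rot"]);o=s["tool_pos"]+R0.apply(GS)
print(s["tool_rot"],s["contact_force"],s["torque"],o)
T=read_camera("side")
overlay(T,[("S",o,panR(R0),(0,0,255))],(220,160,350,270),6,"pics/s_side.png")
```

```text
[3.14061906e+00 3.95691506e-04 1.47408449e+00] [ 0.71468405  0.40219914 -1.3363569 ] [ 0.06471046 -0.12521855  0.00273804] [0.58107361 0.15143865 0.01031464]
```

View pics/s_side.png

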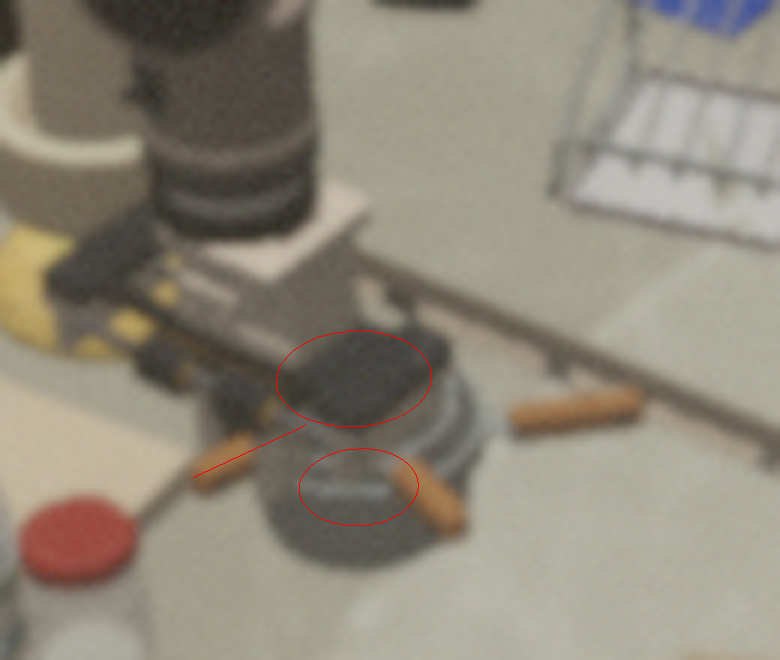

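Emit:
{"fn": "apply_moves", "kwargs": {
  "motion": [
    {"offset":[0,0,1],"rotation":[0,0,0]},
    {"offset":[0,0,0],"rotation":[0,0,0]}
  ]
}}

```text
time: 22.47
tool_pos: [0.5872, 0.2293, 0.1327]
tool_rot: [3.14, 0.0, 1.474]
contact_force: [0.6, 0.5, -1.0]
opening: 0.0155
```

Emit:
{"fn": "apply_moves", "kwargs": {
  "motion": [
    {"offset":[0,0,1],"rotation":[0,0,0]},
    {"offset":[0,0,0],"rotation":[0,0,0]}
  ]
}}

```text
time: 22.63
tool_pos: [0.5873, 0.2293, 0.1317]
tool_rot: [3.14, 0.0, 1.474]
contact_force: [0.2, -0.0, -1.0]
opening: 0.0157
```

Emit:
{"fn": "apply_moves", "kwargs": {
  "motion": [
    {"offset":[0,0,1],"rotation":[0,0,0]},
    {"offset":[0,0,0],"rotation":[0,0,0]}
  ]
}}

```text
time: 22.8
tool_pos: [0.5874, 0.2294, 0.1307]
tool_rot: [3.139, -0.0, 1.474]
contact_force: [0.4, -0.1, -1.1]
opening: 0.0156
```

Run:
```python
from h import *
s=observe();R0=Rt(s["tool_rot"]);o=s["tool_pos"]+R0.apply(GS)
print(s["tool_rot"],s["contact_force"],s["torque"],o)
```

```text
[ 3.13921247e+00 -9.27927829e-05  1.47405936e+00] [ 0.43577326 -0.05269772 -1.11809093] [ 0.04685695 -0.10134563 -0.01853749] [0.58164607 0.15156498 0.00773893]
```

Emit:
{"fn": "apply_moves", "kwargs": {
  "motion": [
    {"offset":[0,0,1],"rotation":[0,0,0]},
    {"offset":[0,0,0],"rotation":[0,0,0]}
  ]
}}

```text
time: 22.97
tool_pos: [0.5876, 0.2297, 0.1306]
tool_rot: [3.138, -0.001, 1.474]
contact_force: [-0.2, -0.3, -0.2]
opening: 0.0153
```

Emit:
{"fn": "apply_moves", "kwargs": {
  "motion": [
    {"offset":[0,0,1],"rotation":[0,0,0]},
    {"offset":[0,0,0],"rotation":[0,0,0]}
  ]
}}

```text
time: 23.13
tool_pos: [0.5878, 0.23, 0.1306]
tool_rot: [3.137, -0.001, 1.474]
contact_force: [-0.4, -1.6, 0.1]
opening: 0.0157
```

Emit:
{"fn": "apply_moves", "kwargs": {
  "motion": [
    {"offset":[0,0,1],"rotation":[0,0,0]},
    {"offset":[0,0,0],"rotation":[0,0,0]}
  ]
}}

```text
time: 23.3
tool_pos: [0.5879, 0.2302, 0.1305]
tool_rot: [3.136, -0.002, 1.474]
contact_force: [-1.8, -0.4, 1.0]
opening: 0.0155
```

Run:
```python
from h import *
s=observe();R0=Rt(s["tool_rot"]);o=s["tool_pos"]+R0.apply(GS)
print(s["tool_rot"],s["contact_force"],s["torque"],o)
```

```text
[ 3.13636913e+00 -1.75247933e-03  1.47432990e+00] [-1.82557994 -0.36715977  1.005131  ] [-0.26336855  0.15503086 -0.02469587] [0.58250241 0.15258861 0.00733118]
```

The pan touches down at z ≈ 0.0075, against an expected 0.008. I relax and open.

Emit:
{"fn": "apply_moves", "kwargs": {
  "motion": [
    {"offset":[0,0,0],"rotation":[0,0,0]},
    {"offset":[0,0,0],"rotation":[0,0,0]},
    {"offset":[0,0,0],"rotation":[0,0,0]}
  ],
  "grip_force": 4
}}

```text
time: 23.55
tool_pos: [0.5882, 0.2303, 0.1303]
tool_rot: [3.135, -0.002, 1.474]
contact_force: [-0.2, 1.6, 1.6]
opening: 0.016
```

Emit:
{"fn": "apply_moves", "kwargs": {
  "motion": [
    {"offset":[0,0,0],"rotation":[0,0,0]},
    {"offset":[0,0,0],"rotation":[0,0,0]},
    {"offset":[0,0,0],"rotation":[0,0,0]},
    {"offset":[0,0,0],"rotation":[0,0,0]},
    {"offset":[0,0,0],"rotation":[0,0,0]}
  ],
  "grip": 0.5
}}

```text
time: 23.97
tool_pos: [0.588, 0.2298, 0.1291]
tool_rot: [3.137, -0.001, 1.474]
contact_force: [0.5, 0.5, -0.2]
opening: 0.0439
```

Run:
```python
from h import *
s=observe();print(s["tool_pos"],s["contact_force"],s["torque"],s["opening"])
T=read_camera("wrist");cv2.imwrite("pics/t_wrist.png",T["img"][:,:,::-1])
```

```text
[0.58800452 0.22984208 0.1290856 ] [ 0.47403604  0.50469279 -0.22611354] [-0.03067361 -0.12460256 -0.05005624] 0.043905250221464714
```

View pics/t_wrist.png

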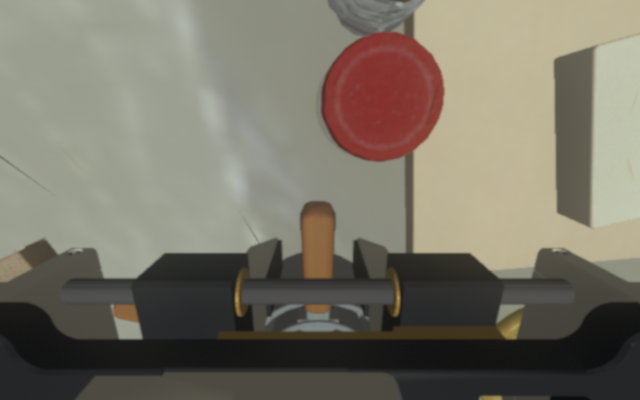

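The handle at (318,255) is free of both fingers. I go up, then swing away for a clear view.

Emit:
{"fn": "apply_moves", "kwargs": {
  "motion": [
    {"offset":[0,0,-8],"rotation":[0,0,0]},
    {"offset":[0,0,-12],"rotation":[0,0,0]},
    {"offset":[0,0,-15],"rotation":[0,0,0]},
    {"offset":[0,0,-20],"rotation":[0,0,0]},
    {"offset":[0,0,-20],"rotation":[0,0,0]},
    {"offset":[0,0,-20],"rotation":[0,0,0]},
    {"offset":[0,0,-20],"rotation":[0,0,0]},
    {"offset":[0,0,-15],"rotation":[0,0,0]}
  ]
}}

```text
time: 24.68
tool_pos: [0.586, 0.2293, 0.2679]
tool_rot: [3.141, 0.0, 1.474]
contact_force: [0.8, 0.3, 0.2]
opening: 0.046
```

Run:
```python
from h import *
s=observe()
plan(np.array([.42,-.05,.30]),Rt(s["tool_rot"]),12)
```

```text
t 24.6833 dist 0.32646063308329304 ang 0.0
[{"offset": [-25, -12, -3], "rotation": [0.0, 0.0, 0.0]}, {"offset": [-25, -12, -3], "rotation": [0.0, 0.0, 0.0]}, {"offset": [-25, -12, -3], "rotation": [0.0, 0.0, 0.0]}, {"offset": [-25, -12, -3], "rotation": [0.0, 0.0, 0.0]}, {"offset": [-25, -12, -3], "rotation": [0.0, 0.0, 0.0]}, {"offset": [-25, -12, -3], "rotation": [0.0, 0.0, 0.0]}, {"offset": [-25, -12, -3], "rotation": [0.0, 0.0, 0.0]}, {"offset": [-25, -12, -3], "rotation": [0.0, 0.0, 0.0]}, {"offset": [-25, -12, -3], "rotation": [0.0, 0.0, 0.0]}, {"offset": [-25, -12, -3], "rotation": [0.0, 0.0, 0.0]}, {"offset": [-25, -12, -3], "rotation": [0.0, 0.0, 0.0]}, {"offset": [-25, -12, -3], "rotation": [0.0, 0.0, 0.0]}]
```

Emit:
{"fn": "apply_moves", "kwargs": {
  "motion": [
    {"offset":[-20,-10,-5],"rotation":[0,0,0]},
    {"offset":[-25,-12,-5],"rotation":[0,0,0]},
    {"offset":[-25,-12,-5],"rotation":[0,0,0]},
    {"offset":[-25,-12,-4],"rotation":[0,0,0]},
    {"offset":[-25,-12,-4],"rotation":[0,0,0]},
    {"offset":[-25,-12,-4],"rotation":[0,0,0]},
    {"offset":[-25,-12,-3],"rotation":[0,0,0]},
    {"offset":[-25,-12,-3],"rotation":[0,0,0]},
    {"offset":[-25,-12,-3],"rotation":[0,0,0]},
    {"offset":[-20,-10,-3],"rotation":[0,0,0]},
    {"offset":[-10,-5,0],"rotation":[0,0,0]},
    {"offset":[0,0,0],"rotation":[0,0,0]}
  ]
}}

```text
time: 25.68
tool_pos: [0.4348, -0.016, 0.3272]
tool_rot: [3.109, -0.003, 1.478]
contact_force: [0.7, 0.0, 0.6]
opening: 0.0457
```

Run:
```python
from h import *
s=observe();print(s["tool_pos"],s["time"],s["qvel"].max())
pans=[("S",[.5815,.1515,.008],flatR(84),(0,0,255)),("M",MO,flatR(144),(0,255,0)),("L",LO,flatR(203),(255,255,0))]
for n in ["side","top"]:
    T=read_camera(n)
    for q in ["small_pan","small_pan_end","middle_pan","middle_pan_end","large_pan","large_pan_end","pigment_jar"]:
        for d in tip_of(q,T)[:1]: print(n,q,d["location"],round(d["score"],2))
    b=(220,180,350,290) if n=="side" else (215,150,345,250)
    overlay(T,pans,b,6,f"pics/u_{n}.png"); overlay(T,[],b,6,f"pics/u_{n}0.png")
```

```text
[ 0.4347776  -0.01600357  0.32715806] 25.6833 0.01568610162576721
side small_pan [0.5786, 0.1561, 0.0074] 0.96
side small_pan_end [0.596, 0.2719, 0.0952] 0.78
side middle_pan [0.7727, 0.2773, 0.0221] 0.65
side middle_pan_end [0.475, 0.2244, 0.086] 0.52
side large_pan [0.5781, 0.1489, 0.0003] 0.58
side large_pan_end [0.4525, 0.0932, 0.0749] 0.87
side pigment_jar [0.6316, 0.3105, -0.0004] 0.66
top small_pan [0.5801, 0.1515, 0.0093] 0.75
top small_pan_end [0.5922, 0.2665, 0.0902] 0.68
top middle_pan [0.5808, 0.1543, -0.0008] 0.7
top middle_pan_end [0.483, 0.2243, 0.0875] 0.82
top large_pan [0.576, 0.1486, -0.0006] 0.89
top large_pan_end [0.4474, 0.095, 0.0807] 0.82
top pigment_jar [0.6298, 0.3142, -0.0029] 0.72
```

View pics/u_side0.png

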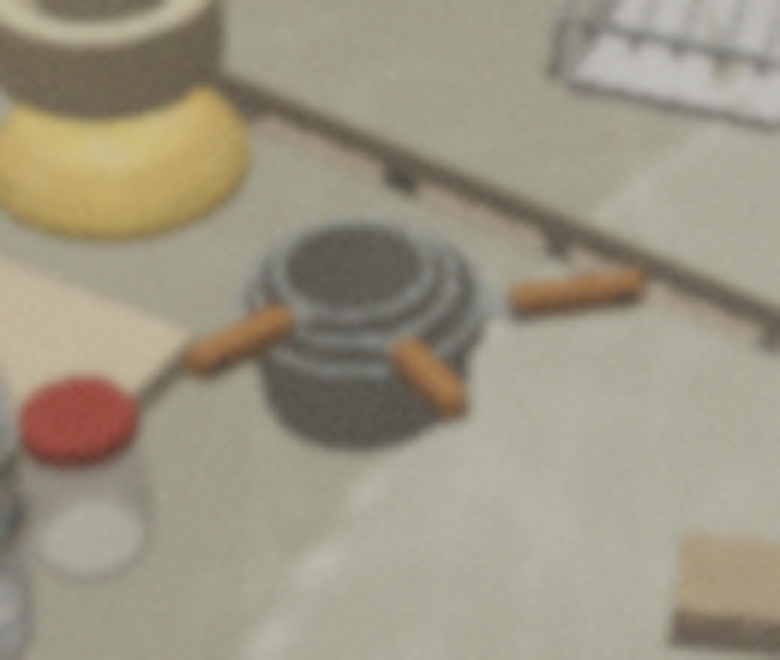

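View pics/u_top.png

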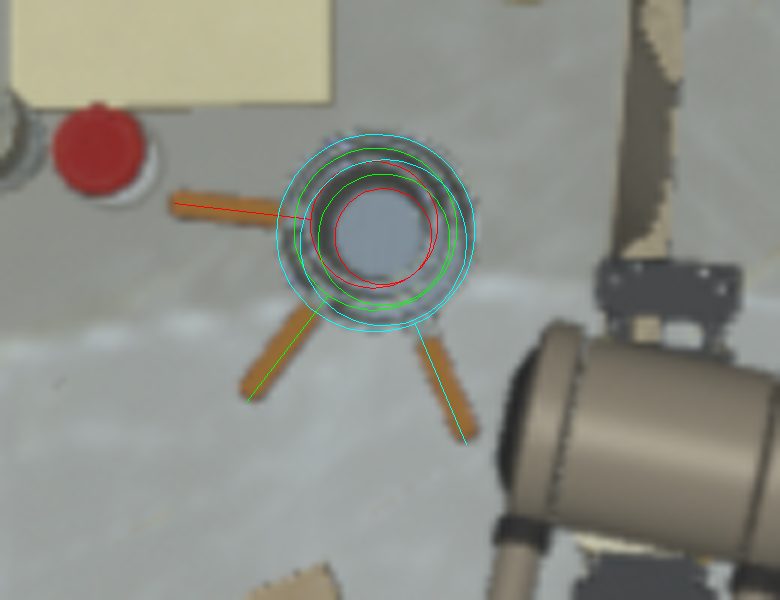

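View pics/u_side.png

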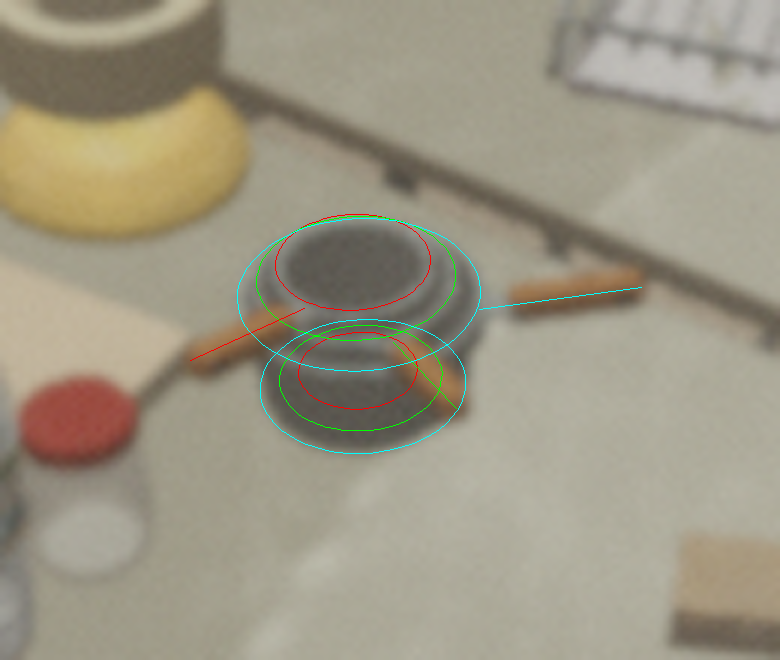

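The three pans are nested, their rims concentric and level. The handles show at about 203°, 144° and 85°, gaps of about 59° each. The arm is clear, so I hand in.

```bash
python3 -c "
from cell import *
print(hand_in(), observe()['time'])"
```

```text
the job is handed in; nothing more can be done
the job is handed in; nothing more can be done
```

The three pans are nested and the job is handed in, about 26 s into the 58 s allowed. I gripped the middle pan by its handle, lifted it off the rack and lowered it into the large pan until it touched. Then I did the same with the small pan into the middle one. Each was released only after touchdown, with the grip eased off before the fingers opened.

**Seating:** in the last top and side views the three rims are concentric and level. The small pan touched down at z ≈ 7.5 mm against 8 mm expected, and the middle pan at about 4 mm as expected.

**Handle fan:** the handles point at about 203°, 144° and 85°, so the gaps are about 59° each, all in the same direction, and none lies over another.

**Large pan and other things:** the large pan and the jar still read at their starting positions, within the network's accuracy. No push on anything else was felt or seen, and the arm was clear of everything at hand-in.

**Disagreements:**
- In the final side picture the network reported the middle pan on the gypsum tile. That was false: the pictures and the top-view result put it in the nest.
- The model outlines sit 1–2 px off the side picture, which matches the 2 mm calibration.

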